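Rack the row of deep sockets by size

TASK

The wheel job is done and the row of four deep chrome sockets is waiting in the plywood tray: move it over to the grey socket rack, into the order of the rack's wells, so that every socket stands in the well of its own size, the smallest socket in the smallest well and so on up to the largest. Keep them upright with the hexagon end up, set each one down on the floor of its well rather than dropping it, and leave all four standing there free.

Things in the scene. Friction and masses are not known exactly. Their poses are not given: they have to be found in the camera images.
- tray: plywood tray the sockets start in: 76 x 293 mm, four open square bays in a row along its own y axis (72 mm from bay to bay), outer walls and dividers 5 mm thick and 18 mm high, floor 5 mm above the bench. Fixed. Origin: centre of its underside, on the bench.
- rack_base: black plastic base plate of the socket rack, 82 x 296 mm and 6 mm thick, fixed to the bench; the four grey wells stand on it in a row along its own y axis, 72 mm from well to well. Origin: centre of its underside, on the bench.
- socket_small: the smallest of four deep chrome wrench sockets: an upright steel cylinder 22 mm in diameter and 78 mm tall, hexagonal opening at the top, 120 g or up to a quarter more or less; stands loose somewhere in one bay of the tray (its underside 5 mm above the bench), any socket in any bay. Origin: centre of its underside; z points up along its axis.
- socket_medium: the second smallest of four deep chrome wrench sockets: an upright steel cylinder 30 mm in diameter and 78 mm tall, hexagonal opening at the top, 200 g or up to a quarter more or less; stands loose somewhere in one bay of the tray (its underside 5 mm above the bench), any socket in any bay. Origin: centre of its underside; z points up along its axis.
- socket_large: the second largest of four deep chrome wrench sockets: an upright steel cylinder 38 mm in diameter and 78 mm tall, hexagonal opening at the top, 300 g or up to a quarter more or less; stands loose somewhere in one bay of the tray (its underside 5 mm above the bench), any socket in any bay. Origin: centre of its underside; z points up along its axis.
- socket_giant: the largest of four deep chrome wrench sockets: an upright steel cylinder 46 mm in diameter and 78 mm tall, hexagonal opening at the top, 400 g or up to a quarter more or less; stands loose somewhere in one bay of the tray (its underside 5 mm above the bench), any socket in any bay. Origin: centre of its underside; z points up along its axis.
- well_small: the smallest of the rack's four wells: a grey plastic block 70 x 70 x 24 mm with a round tapered well, dark inside, 36 mm across at the mouth and 26 mm across at its flat floor, 16 mm deep: for the 22 mm socket. Fixed on the base plate; the order of the wells along the rack changes. Origin: centre of the block's underside, 6 mm above the bench, on the well's axis; the well's floor is 8 mm and its mouth 24 mm above the origin.
- well_medium: the second smallest of the rack's four wells: a grey plastic block 70 x 70 x 24 mm with a round tapered well, dark inside, 44 mm across at the mouth and 34 mm across at its flat floor, 16 mm deep: for the 30 mm socket. Fixed on the base plate; the order of the wells along the rack changes. Origin: centre of the block's underside, 6 mm above the bench, on the well's axis; the well's floor is 8 mm and its mouth 24 mm above the origin.
- well_large: the second largest of the rack's four wells: a grey plastic block 70 x 70 x 24 mm with a round tapered well, dark inside, 52 mm across at the mouth and 42 mm across at its flat floor, 16 mm deep: for the 38 mm socket. Fixed on the base plate; the order of the wells along the rack changes. Origin: centre of the block's underside, 6 mm above the bench, on the well's axis; the well's floor is 8 mm and its mouth 24 mm above the origin.
- well_giant: the largest of the rack's four wells: a grey plastic block 70 x 70 x 24 mm with a round tapered well, dark inside, 60 mm across at the mouth and 50 mm across at its flat floor, 16 mm deep: for the 46 mm socket. Fixed on the base plate; the order of the wells along the rack changes. Origin: centre of the block's underside, 6 mm above the bench, on the well's axis; the well's floor is 8 mm and its mouth 24 mm above the origin.

How it is judged:
At the end, for the whole second after the job is handed in: Each of the four sockets stands in the well of its own size: axis within 8 mm of the well's axis, underside on the well's floor (8 mm above the well's origin, within 3 mm), upright within 0.08 rad with the hexagon end up, released and at rest (horizontal distance between socket_small and well_small below 0.008 m and z of socket_small in the frame of well_small between 0.005 and 0.011 m and angle between each of socket_small, socket_medium, socket_large, socket_giant's own z axis and vertical below 0.08 rad and linear speed of each of socket_small, socket_medium, socket_large, socket_giant below 0.02 m/s and angular speed of each of socket_small, socket_medium, socket_large, socket_giant below 0.2 rad/s and horizontal distance between socket_medium and well_medium below 0.008 m and z of socket_medium in the frame of well_medium between 0.005 and 0.011 m and horizontal distance between socket_large and well_large below 0.008 m and z of socket_large in the frame of well_large between 0.005 and 0.011 m and horizontal distance between socket_giant and well_giant below 0.008 m and z of socket_giant in the frame of well_giant between 0.005 and 0.011 m); the robot touches nothing.
It fails at once if the smallest socket is dropped (falls free of the gripper faster than 0.6 m/s, that is from about 2 cm or more) (linear speed of socket_small above 0.6 m/s and contact force between the fingers and socket_small below 0.1 N).
It fails at once if the second smallest socket is dropped (falls free of the gripper faster than 0.6 m/s, that is from about 2 cm or more) (linear speed of socket_medium above 0.6 m/s and contact force between the fingers and socket_medium below 0.1 N).
It fails at once if the second largest socket is dropped (falls free of the gripper faster than 0.6 m/s, that is from about 2 cm or more) (linear speed of socket_large above 0.6 m/s and contact force between the fingers and socket_large below 0.1 N).
It fails at once if the largest socket is dropped (falls free of the gripper faster than 0.6 m/s, that is from about 2 cm or more) (linear speed of socket_giant above 0.6 m/s and contact force between the fingers and socket_giant below 0.1 N).
It also fails if it takes over 106 s, if anything falls off the work surface, if the arm or the gripper's body presses on something with over 40 N, if the wrist force passes 120 N, or if a joint passes its speed limit or range.

ROBOT

A 6-joint arm with a two-finger parallel gripper is mounted at the origin on the work surface. World frame = base frame: x ahead of the robot, y to its left, z up, the work surface at z = 0. Lengths are in m, angles in rad, forces in N, time in s.
With the tool pointing down it reaches from about 0.325 to 1 m from the base axis. Payload 5.1 kg.
Tool frame: the origin (TCP) lies between the finger pads; the fingertips stand 11 mm ahead of it and the grasp point (between the pads) lies 8 mm behind it (tips_ahead is the distance from the TCP to the fingertips, in m); x points along the fingers, y is the direction in which the jaws open and shut, and the axes are right-handed (so a half turn about x gives the same grasp; the last joint's range is limited). The gripper opens to 85 mm and grips with 20 to 120 N. Pads are 22 mm wide; open, the fingers measure 114 mm over their backs; the gripper's body (76 mm by 85 mm) begins 54 mm behind the grasp point. The pads swing forward as they close: fully open they stand 13 mm farther back than shut.
Start: joints at [-1.239, 0.124, 1.65, -0, 1.367, -0.083], TCP at [0.262, -0.595, 0.242] pointing down, gripper open.
Joint ranges: [-2.61, 2.61], [-1.02, 2.33], [0.03, 2.71], [-1.35, 4.49], [0.32, 2.68], [-2.91, 2.91]. Speed limits (rad/s): [2.57, 2.57, 3.14, 3.14, 3.14, 3.14].

INTERFACE

Orientations are given as a rotation vector (axis times angle).
In Python, from rig import * gives the robot as it stands.
- The arm moves only by the tool send_rows, never from a script. Its argument "targets" is a list of rows, each an object of numbers: "tx", "ty", "tz": the shift along the world's x, y, z in mm; "rx", "ry", "rz": the turn, a rotation vector about the world's x, y, z in rad. In form: [{"tx": .., "ty": .., "tz": .., "rx": .., "ry": .., "rz": ..}, ...]. A call has 1 to 10 rows; each row is the pose to reach, as a shift and turn from the pose commanded when the call began; what a row does not reach only later rows make up. A row lasts 1/8 s, in which the tool goes at most 62.5 mm and 10.7 degrees, less where a joint would pass 70% of its speed; a pose out of reach is approached as far as the arm can. A call with a gripper value outside its range is refused whole. "claw" is the gripper command: -1 is shut, 1 is fully open, values between are in proportion, set as the call begins (left out, the last holds). The fingers move at their own pace and stop on an object; "grip_force" is the grip in N (left out, the last holds). Time passes only in rows, so rows that repeat a pose let the fingers close. It gives the time, the measured TCP pose, the force and the opening at its end, in the units of the state.
- sense(): the state, without advancing time (a new reading comes with each control period).
- get_image(name): name is "side" or "top"; returns (picture, depth): 480x640x3 uint8, red, green, blue; 480x640 float32, m along the optical axis (not along the pixel's ray), 0 where there is no reading.
- calibration(name): a dict with "mtx" (3x3 intrinsics, pixels), "dist_coeffs" ([k1, k2, p1, p2, k3] as OpenCV has them; the pictures are not rectified), "R" (3x3) and "t" (3): a world point X has camera coordinates R X + t. Camera axes: x right, y down, z forward; pixel columns grow to the right and rows downward; lengths in m; the calibration is good to about 2 mm. A picture is of the moment at which its call begins. calibration takes no time and is no camera call.
- finish_job(): hands the job in, once; it reports no verdict.
Trained networks look in the newest picture that a camera, given by its name, has taken for a name from the list of things; names that differ only in an ending like _2 or _b are one class to them, and where a whole thing is asked for, a point or a joint stands for the part that bears it (a point fixed in the world has none). Each returns a list of dicts, best first, with "conf" (0 to 1); they miss things now and then, are a little off and sometimes report something else, mostly with a low value. They report only what shows in the picture. A call takes as long as a camera call.
- outline_of(camera, target): "region" (480x640 bool, what is visible of it).
- place_of(camera, target): "xyz" ([x, y, z] in m, in the coordinates of the camera as it stood for that picture, good to about 4 mm: a listed point, or the origin of a listed thing).
The state is a dict: "clock": time; "q": joint angles; "dq": joint speeds; "joint_efforts": joint torques, N m; "position": TCP position; "eef_rot": TCP orientation; "wrist_force": force on the tool from outside, world axes, zero at the start; "wrist_torque": the same for the moment, N m; "width": opening from 0.0 (shut) to 1.0 (fully open).
Only numpy, scipy, OpenCV 4.12 (cv2) and the standard library are available. Lean on these libraries where they do the work, as an engineer would, in place of code of your own. Each camera call takes 0.05 s, during which the arm holds its last target.

## Working session

There is one attempt and no reset: what is moved stays moved. The work goes in short steps, Python scripts to look and compute and a tool call to move; the robot and the scene stay as the last step left them, time stands still between calls to the robot, and variables do not carry over. Pictures are saved under pics/ and viewed, and the job is handed in when it is done.

Besides the shell and the picture viewer there is one more tool, called after ">>>" as name([rows], argument=value, ...), one row to a line, values as JSON. send_rows: Moves the arm, as the interface text tells. Its arguments: {"type":"object","properties":{"targets":{"type":"array"},"claw":{"type":"number"},"grip_force":{"type":"number"}},"required":["targets"]}

```bash
mkdir -p pics; ls; python3 - <<'E'
from rig import *
import cv2
s=sense();print(s)
for n in("side","top"):
    p,d=get_image(n);cv2.imwrite(f"pics/{n}0.png",p[:,:,::-1]);c=calibration(n);print(n,c)
E
```

```text
pics
{'clock': 0.0, 'q': array([-1.23859468e+00,  1.24497756e-01,  1.65169580e+00,  2.10788182e-05,
        1.36747282e+00, -8.25536083e-02]), 'dq': array([-1.22520396e-03,  1.37389306e-03,  2.18910763e-03, -1.58540916e-03,
        2.97301243e-04,  8.10159613e-05]), 'joint_efforts': array([ 1.18680284e-03, -4.23615432e+01, -3.65448046e+01, -2.43130060e-06,
        6.98726100e-03, -3.86455190e-05]), 'position': array([ 0.26174081, -0.59432747,  0.24104485]), 'eef_rot': array([ 1.99345137,  0.4215722 , -1.99393564]), 'wrist_force': array([-0.30930727,  0.8330239 , -0.45847005]), 'wrist_torque': array([ 0.03137326,  0.05445331, -0.04236269]), 'width': 0.9985242082768109}
side {'mtx': array([[492.79988248,   0.        , 319.67769544],
       [  0.        , 492.79988248, 244.32048689],
       [  0.        ,   0.        ,   1.        ]]), 'dist_coeffs': array([-0.06025397,  0.        ,  0.        ,  0.        ,  0.        ]), 'R': array([[-0.75478888, -0.65583448, -0.01322448],
       [-0.31723099,  0.38259339, -0.86774812],
       [ 0.57415874, -0.65077141, -0.49682825]]), 't': array([0.37831318, 0.21471171, 0.73055736])}
top {'mtx': array([[556.07499664,   0.        , 323.08663464],
       [  0.        , 556.07499664, 238.03246249],
       [  0.        ,   0.        ,   1.        ]]), 'dist_coeffs': array([0.0515885, 0.       , 0.       , 0.       , 0.       ]), 'R': array([[-0.01369343, -0.99967309,  0.02159163],
       [-0.98973946,  0.01047956, -0.14249903],
       [ 0.14222618, -0.02332139, -0.98955941]]), 't': array([-0.01130632,  0.49888789,  1.12484255])}
```

View pics/top0.png

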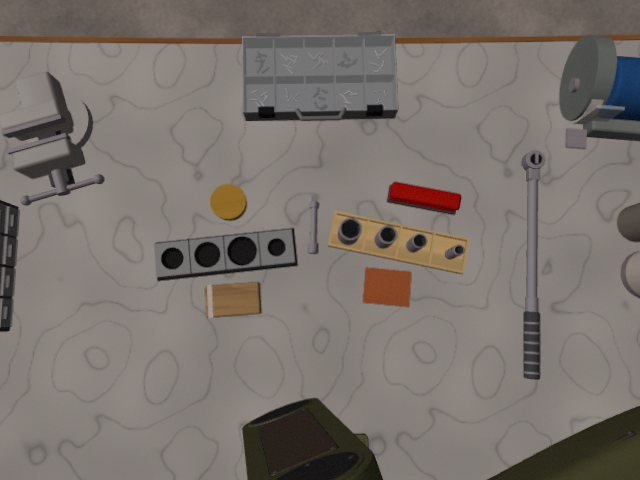

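View pics/side0.png

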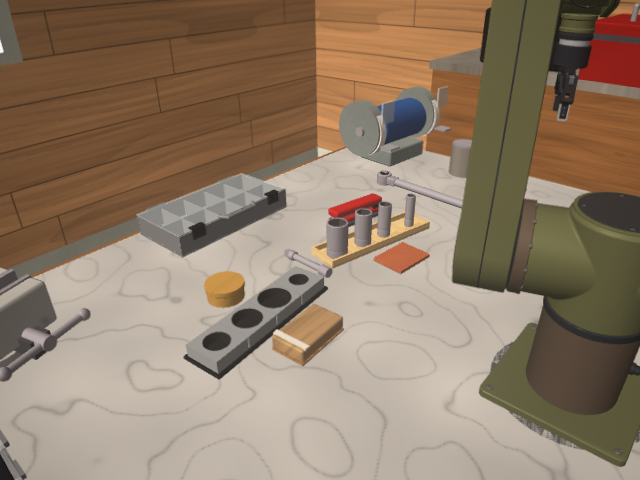

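```bash
cat > h.py <<'E'
from rig import *
import cv2,numpy as np
from scipy.spatial.transform import Rotation as Ro
def w(c,p): return c["R"].T@(np.asarray(p)-c["t"])
E
python3 - <<'E'
from h import *
for n in ("top","side"):
    c=calibration(n)
    for o in ["tray","rack_base"]+[a+b for a in("socket_","well_") for b in("small","medium","large","giant")]:
        r=place_of(n,o)
        print(n,o,[(np.round(w(c,x["xyz"]),4).tolist(),round(float(x["conf"]),2)) for x in r[:3]])
print(sense()["clock"])
s=sense();print(Ro.from_rotvec(s["eef_rot"]).as_matrix().round(3))
E
```

```text
top tray [([0.4906, -0.1789, -0.0032], 0.78)]
top rack_base []
top socket_small [([0.4722, -0.2854, 0.0043], 0.66)]
top socket_medium [([0.4866, -0.2072, 0.0053], 0.57), ([0.483, 0.0789, 0.0057], 0.36)]
top socket_large [([0.5022, -0.1465, 0.0034], 0.91)]
top socket_giant [([0.5163, -0.0712, 0.0041], 0.57)]
top well_small [([0.4826, 0.0787, 0.0036], 0.65)]
top well_medium [([0.46, 0.3007, 0.0099], 0.72)]
top well_large [([0.4619, 0.2252, 0.0048], 0.82)]
top well_giant [([0.4822, 0.1535, 0.006], 0.62)]
side tray [([0.4943, -0.1808, 0.0009], 0.85)]
side rack_base [([0.4754, 0.1944, -0.0002], 0.74)]
side socket_small [([0.4658, -0.2827, 0.011], 0.57)]
side socket_medium [([0.4864, -0.2085, 0.0085], 0.75), ([0.466, -0.2845, 0.0055], 0.34)]
side socket_large [([0.5024, -0.1498, 0.0045], 0.63)]
side socket_giant [([0.4776, 0.1535, 0.0112], 0.19)]
side well_small [([0.4853, 0.0828, 0.0055], 0.64), ([0.4682, -0.2841, 0.0086], 0.34)]
side well_medium [([0.4606, 0.2963, 0.0036], 0.79)]
side well_large [([0.4711, 0.2277, 0.0021], 0.9)]
side well_giant [([0.4758, 0.1504, 0.0097], 0.93), ([0.5148, -0.0675, 0.0023], 0.19)]
1.1
[[ 0.     0.403 -0.915]
 [-0.    -0.915 -0.403]
 [-1.     0.    -0.   ]]
```

```bash
cat >> h.py <<'E'
def cloud(n,img=None):
    p,d=img or get_image(n); c=calibration(n)
    v,u=np.nonzero(d>0)
    xy=cv2.undistortPoints(np.stack([u,v],1).astype(np.float64)[:,None],c["mtx"],c["dist_coeffs"])[:,0]
    z=d[v,u]; P=np.stack([xy[:,0]*z,xy[:,1]*z,z],1)
    return (P-c["t"])@c["R"],p[v,u]
def circ(P):
    (x,y),r=cv2.minEnclosingCircle(P[:,:2].astype(np.float32)*1000); return round(x,1),round(y,1),round(2*r,1)
E
python3 - <<'E'
from h import *
S={"small":(.470,-.284),"medium":(.4866,-.208),"large":(.5022,-.148),"giant":(.516,-.07)}
W={"small":(.484,.081),"medium":(.460,.299),"large":(.466,.226),"giant":(.478,.152)}
for n in("top","side"):
    P,_=cloud(n)
    for k,(x,y) in S.items():
        m=(np.hypot(P[:,0]-x,P[:,1]-y)<.034)&(P[:,2]>.078)&(P[:,2]<.09)
        m2=(np.hypot(P[:,0]-x,P[:,1]-y)<.034)&(P[:,2]>.03)&(P[:,2]<.09)
        print(n,"S",k,m.sum(),circ(P[m]),"med",(P[m].mean(0)*1000).round(1),"all",circ(P[m2]))
    for k,(x,y) in W.items():
        m=(np.hypot(P[:,0]-x,P[:,1]-y)<.033)&(P[:,2]<.027)&(P[:,2]>.01)
        t=(np.hypot(P[:,0]-x,P[:,1]-y)<.033)&(P[:,2]>.027)
        print(n,"W",k,m.sum(),circ(P[m]),"topz",np.median(P[t,2]).round(4),"floor",np.percentile(P[m,2],[2,50]).round(4))
    m=(abs(P[:,2]-.03)<.003)&(abs(P[:,0]-.47)<.08)&(abs(P[:,1]-.19)<.2)
    r=cv2.minAreaRect((P[m,:2]*1000).astype(np.float32)); print(n,"rack",r)
    m=(abs(P[:,2]-.016)<.006)&(abs(P[:,0]-.49)<.08)&(abs(P[:,1]+.18)<.17)
    r=cv2.minAreaRect((P[m,:2]*1000).astype(np.float32)); print(n,"tray",r)
E
```

```text
top S small 54 (465.4, -287.2, 23.3) med [ 464.7 -286.3   82.4] all (464.5, -287.5, 24.1)
top S medium 76 (484.0, -209.7, 31.0) med [ 484.1 -208.8   82.3] all (484.0, -209.7, 31.0)
top S large 128 (497.7, -146.2, 38.3) med [ 497.6 -146.8   82.1] all (497.3, -146.3, 38.9)
top S giant 178 (509.9, -71.3, 46.8) med [510.2 -71.7  82.1] all (509.7, -71.3, 47.1)
top W small 259 (484.5, 80.4, 64.8) topz 0.0298 floor [0.0111 0.0172]
top W medium 381 (460.3, 298.8, 64.7) topz 0.0296 floor [0.0109 0.016 ]
top W large 477 (465.6, 225.7, 64.6) topz 0.0298 floor [0.0106 0.0153]
top W giant 623 (477.9, 152.6, 65.5) topz 0.0298 floor [0.0107 0.0149]
top rack ((469.9666442871094, 188.5199432373047), (159.56524658203125, 289.7598571777344), 0.3381137251853943)
top tray ((489.5514221191406, -178.0927276611328), (155.4144287109375, 300.2962646484375), 3.411233901977539)
side S small 39 (467.9, -283.5, 26.7) med [ 466.5 -284.4   81. ] all (466.6, -284.3, 26.9)
side S medium 66 (485.8, -206.6, 33.5) med [ 485.7 -206.5   81.1] all (487.6, -206.3, 34.3)
side S large 93 (499.6, -144.0, 40.1) med [ 500.  -143.7   81.1] all (499.5, -143.9, 43.5)
side S giant 128 (512.2, -69.5, 48.5) med [512.  -68.1  81.1] all (511.3, -68.8, 50.8)
side W small 116 (486.7, 78.5, 33.4) topz 0.0296 floor [0.0124 0.0199]
side W medium 419 (457.1, 301.5, 62.9) topz 0.0301 floor [0.0115 0.0176]
side W large 484 (465.2, 225.6, 64.4) topz 0.0293 floor [0.0119 0.0166]
side W giant 449 (477.2, 149.8, 63.4) topz 0.0292 floor [0.0119 0.0152]
side rack ((469.93182373046875, 189.1517333984375), (159.80319213867188, 290.06317138671875), 0.2858869135379791)
side tray ((488.365966796875, -172.46505737304688), (152.74447631835938, 296.9388427734375), 0.6130327582359314)
```

```bash
cat >> h.py <<'E'
def plane(n,z):
    c=calibration(n);v,u=np.mgrid[0:480,0:640]
    xy=cv2.undistortPoints(np.stack([u.ravel(),v.ravel()],1).astype(np.float64)[:,None],c["mtx"],c["dist_coeffs"])[:,0]
    d=np.c_[xy,np.ones(len(xy))]@c["R"]; o=-c["R"].T@c["t"]
    return (o+d*((z-o[2])/d[:,2:]))[:,:2].reshape(480,640,2)*1000
E
python3 - <<'E'
from h import *
W={"small":(484,81),"medium":(460,299),"large":(466,226),"giant":(478,152)}
for n in("top","side"):
    X=plane(n,.030);p,d=get_image(n);g=p.max(2)
    C=[]
    for k,(x,y) in W.items():
        m=(np.hypot(X[...,0]-x,X[...,1]-y)<33)
        mm=(m&(g<70)).astype(np.uint8)
        nc,l,st,ce=cv2.connectedComponentsWithStats(mm)
        i=1+np.argmax(st[1:,4]); Q=X[l==i]
        print(n,k,circ(Q/1000),"area-diam mean",Q.mean(0).round(1),st[i,4]); C.append(Q.mean(0))
    C=np.array(C);o=np.argsort(C[:,1]);C=C[o];dv=C[3]-C[0]
    print("spacing",np.hypot(*np.diff(C,axis=0).T).round(1),"dir",dv/np.hypot(*dv))
E
```

```text
top small (482.0, 80.6, 36.6) area-diam mean [482.   80.9] 240
top medium (461.0, 295.7, 45.5) area-diam mean [461.3 296. ] 375
top large (468.4, 224.3, 52.9) area-diam mean [468.4 224.4] 512
top giant (475.4, 152.7, 60.7) area-diam mean [475.2 152.7] 663
spacing [72.1 72.1 71.9] dir [-0.09554565  0.99542505]
side small (484.5, 81.4, 35.1) area-diam mean [485.   81.3] 142
side medium (463.6, 296.5, 44.1) area-diam mean [463.5 296.9] 374
side large (470.7, 224.3, 51.9) area-diam mean [470.7 225. ] 439
side giant (477.9, 152.6, 59.2) area-diam mean [477.3 153.2] 486
spacing [72.3 72.1 72.3] dir [-0.09938624  0.99504893]
```

>>> send_rows([
  {"tx": 25, "ty": 52, "tz": -8, "rz": 0.096},
  {"tx": 75, "ty": 157, "tz": -24, "rz": 0.28},
  {"tx": 125, "ty": 262, "tz": -40, "rz": 0.47},
  {"tx": 150, "ty": 314, "tz": -48, "rz": 0.57},
  {"tx": 175, "ty": 366, "tz": -56, "rz": 0.67},
  {"tx": 200, "ty": 418, "tz": -64, "rz": 0.77},
  {"tx": 249, "ty": 524, "tz": -79, "rz": 0.956},
  {"tx": 249, "ty": 524, "tz": -79, "rz": 0.956},
  {"tx": 249, "ty": 524, "tz": -79, "rz": 0.956},
  {"tx": 249, "ty": 524, "tz": -79, "rz": 0.956},
], claw=1, grip_force=60)

```text
$.targets[0]: bad value
```

```bash
cat > st.py <<'E'
from h import *
s=sense();R=Ro.from_rotvec(s["eef_rot"]).as_matrix()
print("t",round(s["clock"],2),"pos",(s["position"]*1000).round(1),"down",R[:,0].round(3),"yaw",round(np.arctan2(R[1,1],R[0,1]),4),"F",s["wrist_force"].round(1),"w",round(s["width"],3))
E
python3 st.py; python3 - <<'E'
from h import *
p,d=get_image("side");cv2.imwrite("pics/side1.png",p[:,:,::-1])
E
```

```text
t 1.3 pos [ 261.9 -594.9  242.3] down [-0.  0. -1.] yaw -1.156 F [ 0.4  0.2 -0.1] w 1.0
```

View pics/side1.png

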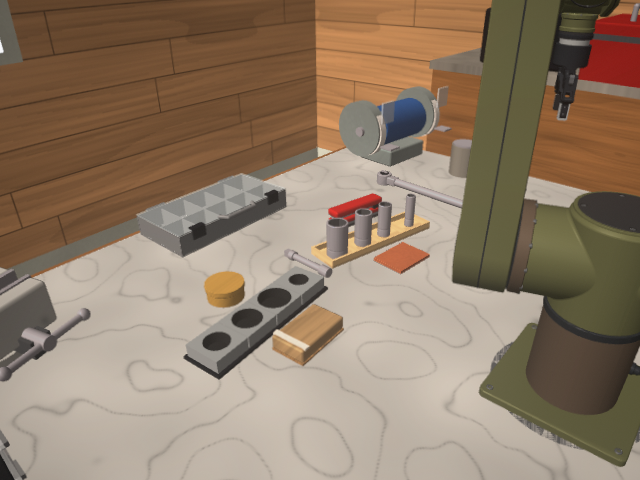

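>>> send_rows([
  {"tx": 25, "ty": 52, "tz": -8, "rx": 0, "ry": 0, "rz": 0.096},
  {"tx": 50, "ty": 105, "tz": -16, "rx": 0, "ry": 0, "rz": 0.19},
  {"tx": 75, "ty": 157, "tz": -24, "rx": 0, "ry": 0, "rz": 0.28},
  {"tx": 100, "ty": 210, "tz": -32, "rx": 0, "ry": 0, "rz": 0.38},
  {"tx": 125, "ty": 262, "tz": -40, "rx": 0, "ry": 0, "rz": 0.47},
  {"tx": 150, "ty": 314, "tz": -48, "rx": 0, "ry": 0, "rz": 0.57},
  {"tx": 175, "ty": 366, "tz": -56, "rx": 0, "ry": 0, "rz": 0.67},
  {"tx": 200, "ty": 418, "tz": -64, "rx": 0, "ry": 0, "rz": 0.77},
  {"tx": 225, "ty": 471, "tz": -72, "rx": 0, "ry": 0, "rz": 0.86},
  {"tx": 249, "ty": 524, "tz": -80, "rx": 0, "ry": 0, "rz": 0.956},
], claw=1, grip_force=60)

```text
clock: 2.6
position: [0.5117, -0.0691, 0.1625]
eef_rot: [1.353, 1.108, -1.352]
wrist_force: [1.2, -1.0, 0.7]
width: 0.999
```

>>> send_rows([
  {"tx": 0, "ty": 0, "tz": 0, "rx": 0, "ry": 0, "rz": 0},
  {"tx": 0, "ty": 0, "tz": 0, "rx": 0, "ry": 0, "rz": 0},
])

```text
clock: 2.85
position: [0.5109, -0.0708, 0.1624]
eef_rot: [1.354, 1.108, -1.355]
wrist_force: [-0.5, -0.6, -0.8]
width: 0.998
```

```bash
python3 st.py; python3 - <<'E'
from h import *
p,d=get_image("side");cv2.imwrite("pics/side2.png",p[:,:,::-1])
E
```

```text
t 2.85 pos [510.9 -70.8 162.4] down [-0. -0. -1.] yaw -0.1995 F [-0.5 -0.6 -0.8] w 0.998
```

View pics/side2.png

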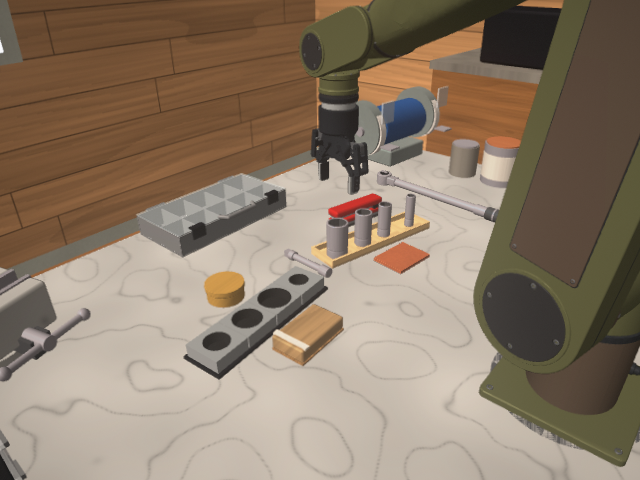

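>>> send_rows([
  {"tx": 0, "ty": 0, "tz": -30, "rx": 0, "ry": 0, "rz": 0},
  {"tx": 0, "ty": 0, "tz": -60, "rx": 0, "ry": 0, "rz": 0},
  {"tx": 0, "ty": 0, "tz": -90, "rx": 0, "ry": 0, "rz": 0},
  {"tx": 0, "ty": 0, "tz": -110, "rx": 0, "ry": 0, "rz": 0},
  {"tx": 0, "ty": 0, "tz": -110, "rx": 0, "ry": 0, "rz": 0},
])

```text
clock: 3.52
position: [0.5093, -0.072, 0.0508]
eef_rot: [1.356, 1.109, -1.359]
wrist_force: [-0.2, 0.3, 0.2]
width: 1.001
```

>>> send_rows([
  {"tx": 0, "ty": 0, "tz": 0, "rx": 0, "ry": 0, "rz": 0},
  {"tx": 0, "ty": 0, "tz": 0, "rx": 0, "ry": 0, "rz": 0},
  {"tx": 0, "ty": 0, "tz": 0, "rx": 0, "ry": 0, "rz": 0},
  {"tx": 0, "ty": 0, "tz": 0, "rx": 0, "ry": 0, "rz": 0},
  {"tx": 0, "ty": 0, "tz": 0, "rx": 0, "ry": 0, "rz": 0},
  {"tx": 0, "ty": 0, "tz": 0, "rx": 0, "ry": 0, "rz": 0},
], claw=-1, grip_force=60)

```text
clock: 4.28
position: [0.5122, -0.0713, 0.054]
eef_rot: [1.355, 1.105, -1.353]
wrist_force: [-0.0, -1.4, 5.3]
width: 0.524
```

```bash
python3 st.py; python3 - <<'E'
from h import *
p,d=get_image("side");cv2.imwrite("pics/side3.png",cv2.resize(p[100:300,230:480,::-1],(750,600)))
E
```

```text
t 4.28 pos [512.2 -71.3  54. ] down [ 0.003 -0.001 -1.   ] yaw -0.1996 F [-0.  -1.4  5.3] w 0.524
```

View pics/side3.png

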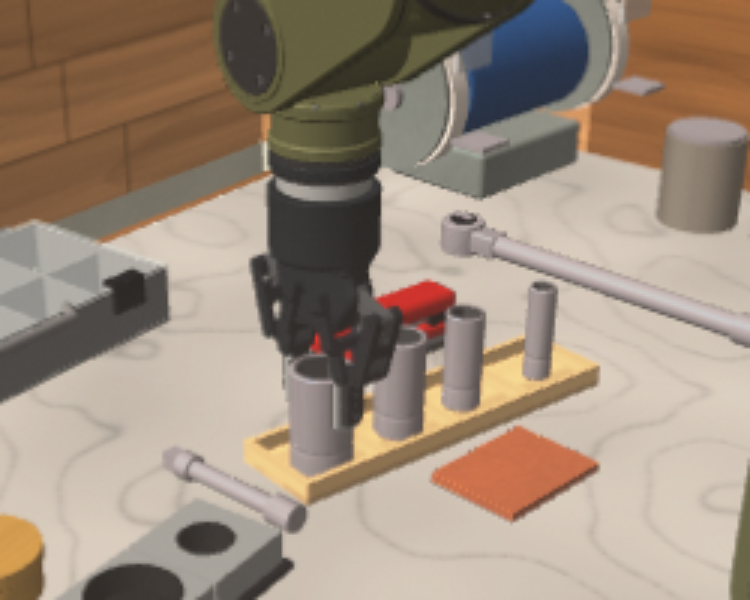

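>>> send_rows([
  {"tx": 0, "ty": 0, "tz": 10, "rx": 0, "ry": 0, "rz": 0},
  {"tx": 0, "ty": 0, "tz": 30, "rx": 0, "ry": 0, "rz": 0},
  {"tx": 0, "ty": 0, "tz": 55, "rx": 0, "ry": 0, "rz": 0},
  {"tx": 0, "ty": 0, "tz": 80, "rx": 0, "ry": 0, "rz": 0},
  {"tx": 0, "ty": 0, "tz": 100, "rx": 0, "ry": 0, "rz": 0},
  {"tx": 0, "ty": 0, "tz": 110, "rx": 0, "ry": 0, "rz": 0},
  {"tx": 0, "ty": 0, "tz": 110, "rx": 0, "ry": 0, "rz": 0},
])

```text
clock: 5.2
position: [0.5109, -0.0708, 0.1625]
eef_rot: [1.355, 1.108, -1.355]
wrist_force: [-1.0, -0.0, -3.0]
width: 0.526
```

```bash
python3 st.py; python3 - <<'E'
from h import *
p,d=get_image("side");cv2.imwrite("pics/side4.png",cv2.resize(p[50:300,200:480,::-1],(672,600)))
E
```

```text
t 5.2 pos [510.9 -70.8 162.5] down [ 0. -0. -1.] yaw -0.1999 F [-1. -0. -3.] w 0.526
```

View pics/side4.png

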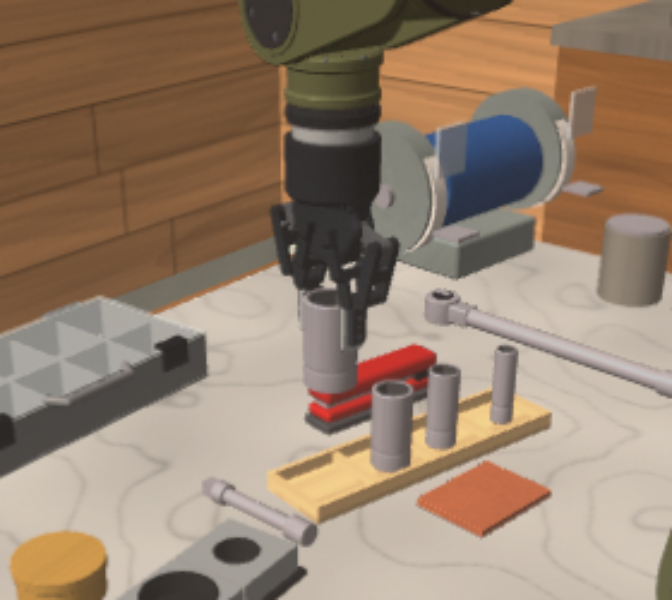

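>>> send_rows([
  {"tx": -3, "ty": 17, "tz": 0, "rx": 0, "ry": 0, "rz": 0.02},
  {"tx": -9, "ty": 55, "tz": 0, "rx": 0, "ry": 0, "rz": 0.07},
  {"tx": -16, "ty": 103, "tz": 0, "rx": 0, "ry": 0, "rz": 0.14},
  {"tx": -23, "ty": 151, "tz": 0, "rx": 0, "ry": 0, "rz": 0.2},
  {"tx": -30, "ty": 193, "tz": 0, "rx": 0, "ry": 0, "rz": 0.26},
  {"tx": -34, "ty": 217, "tz": 0, "rx": 0, "ry": 0, "rz": 0.29},
  {"tx": -34.5, "ty": 223, "tz": 0, "rx": 0, "ry": 0, "rz": 0.297},
  {"tx": -34.5, "ty": 223, "tz": 0, "rx": 0, "ry": 0, "rz": 0.297},
  {"tx": -34.5, "ty": 223, "tz": 0, "rx": 0, "ry": 0, "rz": 0.297},
])

```text
clock: 6.38
position: [0.4763, 0.1515, 0.162]
eef_rot: [1.138, 1.253, -1.139]
wrist_force: [0.4, 0.4, -3.2]
width: 0.523
```

```bash
python3 st.py; cat > look.py <<'E'
from h import *
import sys
x,y,b=map(float,sys.argv[1:4])  # expected xy mm, bottom z mm
for n in("top","side"):
    im=get_image(n);P,_=cloud(n,im);P=P*1000
    r=np.hypot(P[:,0]-x,P[:,1]-y)
    m=(r<32)&(abs(P[:,2]-b-78)<5); 
    m2=(r<32)&(P[:,2]<b+35)&(P[:,2]>b-6)&(P[:,2]>33)
    print(n,"top",m.sum(),circ(P[m]/1000) if m.sum() else 0,"low",m2.sum(),np.percentile(P[m2],[2,50,98],axis=0).round(1).tolist() if m2.sum() else 0)
    cv2.imwrite(f"pics/{sys.argv[4]}_{n}.png",cv2.resize(im[0][100:340,100:420,::-1],(800,600)))
E
python3 look.py 476.5 152.7 115 a
```

```text
t 6.38 pos [476.3 151.5 162. ] down [-0.001 -0.    -1.   ] yaw 0.0961 F [ 0.4  0.4 -3.2] w 0.523
top top 0 0 low 0 0
side top 192 (476.7, 158.0, 61.2) low 495 [[453.5, 141.0, 114.1], [460.8, 167.9, 131.1], [486.8, 176.2, 149.2]]
```

View pics/a_side.png

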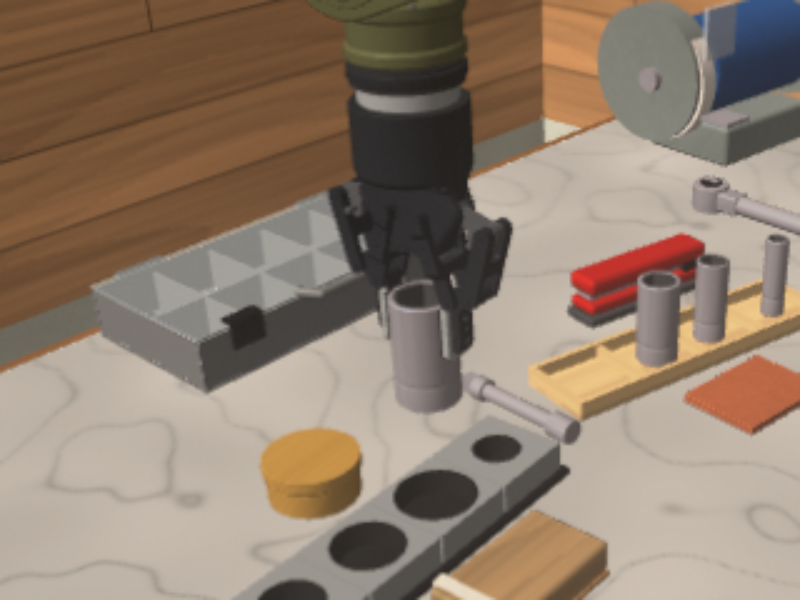

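View pics/a_top.png

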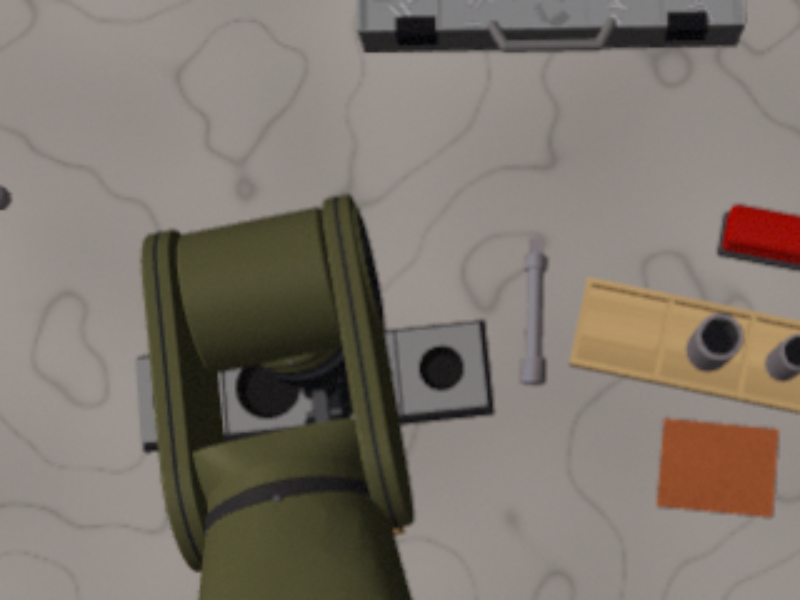

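>>> send_rows([
  {"tx": 0, "ty": 1, "tz": -20, "rx": 0, "ry": 0, "rz": 0},
  {"tx": 0, "ty": 1, "tz": -50, "rx": 0, "ry": 0, "rz": 0},
  {"tx": 0, "ty": 1, "tz": -75, "rx": 0, "ry": 0, "rz": 0},
  {"tx": 0, "ty": 1, "tz": -88, "rx": 0, "ry": 0, "rz": 0},
  {"tx": 0, "ty": 1, "tz": -93, "rx": 0, "ry": 0, "rz": 0},
  {"tx": 0, "ty": 1, "tz": -95, "rx": 0, "ry": 0, "rz": 0},
  {"tx": 0, "ty": 1, "tz": -97, "rx": 0, "ry": 0, "rz": 0},
  {"tx": 0, "ty": 1, "tz": -97, "rx": 0, "ry": 0, "rz": 0},
])

```text
clock: 7.48
position: [0.4768, 0.1532, 0.0659]
eef_rot: [1.138, 1.253, -1.137]
wrist_force: [-0.0, 0.1, -2.7]
width: 0.527
```

```bash
python3 st.py; python3 look.py 476.5 152.7 17 b
```

```text
t 7.47 pos [476.8 153.2  65.9] down [ 0.001  0.    -1.   ] yaw 0.0971 F [-0.   0.1 -2.7] w 0.527
top top 0 0 low 0 0
side top 185 (475.4, 157.6, 60.8) low 208 [[454.8, 143.1, 33.6], [460.8, 169.6, 42.9], [486.9, 178.4, 51.7]]
```

View pics/b_side.png

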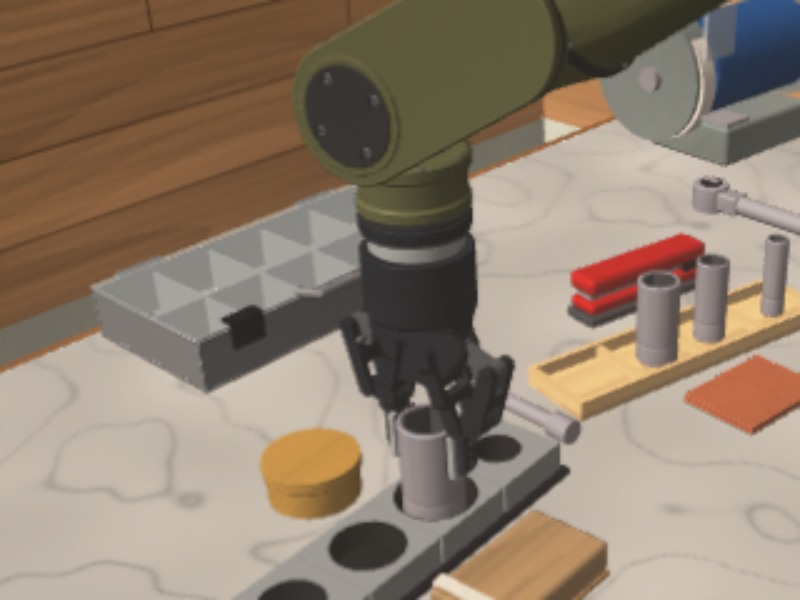

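>>> send_rows([
  {"tx": 0, "ty": -0.5, "tz": -1, "rx": 0, "ry": 0, "rz": 0},
  {"tx": 0, "ty": -0.5, "tz": -2, "rx": 0, "ry": 0, "rz": 0},
  {"tx": 0, "ty": -0.5, "tz": -3, "rx": 0, "ry": 0, "rz": 0},
  {"tx": 0, "ty": -0.5, "tz": -3, "rx": 0, "ry": 0, "rz": 0},
])

```text
clock: 8.07
position: [0.4765, 0.1526, 0.0629]
eef_rot: [1.137, 1.254, -1.138]
wrist_force: [-2.8, -0.9, 4.2]
width: 0.529
```

>>> send_rows([
  {"tx": 0, "ty": 0, "tz": -1, "rx": 0, "ry": 0, "rz": 0},
  {"tx": 0, "ty": 0, "tz": -1, "rx": 0, "ry": 0, "rz": 0},
])

```text
clock: 8.32
position: [0.4766, 0.1526, 0.0629]
eef_rot: [1.137, 1.254, -1.138]
wrist_force: [-6.2, -2.1, 10.0]
width: 0.526
```

>>> send_rows([
  {"tx": 0, "ty": 0, "tz": 1, "rx": 0, "ry": 0, "rz": 0},
  {"tx": 0, "ty": 0, "tz": 1, "rx": 0, "ry": 0, "rz": 0},
  {"tx": 0, "ty": 0, "tz": 1, "rx": 0, "ry": 0, "rz": 0},
  {"tx": 0, "ty": 0, "tz": 1, "rx": 0, "ry": 0, "rz": 0},
  {"tx": 0, "ty": 0, "tz": 1, "rx": 0, "ry": 0, "rz": 0},
], claw=1)

```text
clock: 8.95
position: [0.4764, 0.1526, 0.0622]
eef_rot: [1.137, 1.254, -1.138]
wrist_force: [-0.2, -0.8, -0.3]
width: 1.004
```

```bash
python3 st.py; python3 look.py 476.5 152.7 14 c
```

```text
t 8.95 pos [476.4 152.6  62.2] down [-0. -0. -1.] yaw 0.097 F [-0.2 -0.8 -0.3] w 1.004
top top 0 0 low 0 0
side top 193 (477.4, 154.4, 48.3) low 166 [[454.4, 144.0, 33.8], [460.2, 169.0, 41.3], [485.6, 178.1, 47.9]]
```

View pics/c_side.png

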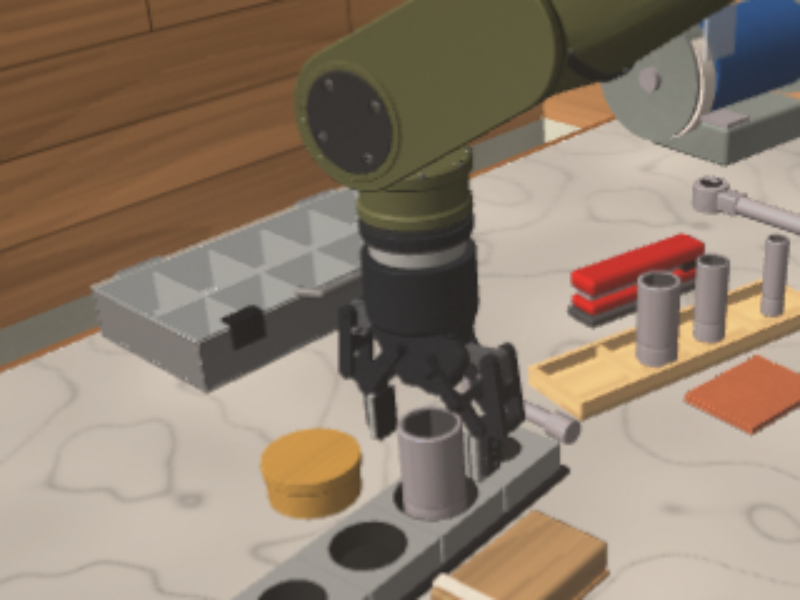

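>>> send_rows([
  {"tx": 0, "ty": 0, "tz": 30, "rx": 0, "ry": 0, "rz": 0},
  {"tx": 0, "ty": 0, "tz": 80, "rx": 0, "ry": 0, "rz": 0},
  {"tx": 0, "ty": -10, "tz": 100, "rx": 0, "ry": 0, "rz": 0},
  {"tx": 4, "ty": -60, "tz": 100, "rx": 0, "ry": 0, "rz": -0.05},
  {"tx": 8, "ty": -110, "tz": 100, "rx": 0, "ry": 0, "rz": -0.11},
  {"tx": 12, "ty": -160, "tz": 100, "rx": 0, "ry": 0, "rz": -0.17},
  {"tx": 16, "ty": -210, "tz": 100, "rx": 0, "ry": 0, "rz": -0.22},
  {"tx": 20, "ty": -260, "tz": 100, "rx": 0, "ry": 0, "rz": -0.27},
  {"tx": 22, "ty": -297.7, "tz": 100, "rx": 0, "ry": 0, "rz": -0.297},
  {"tx": 22, "ty": -297.7, "tz": 100, "rx": 0, "ry": 0, "rz": -0.297},
])

```text
clock: 10.3
position: [0.4984, -0.1472, 0.1624]
eef_rot: [1.358, 1.106, -1.358]
wrist_force: [-0.5, 0.4, -0.1]
width: 0.995
```

```bash
python3 st.py; python3 look.py 476.5 152.7 14 d
```

```text
t 10.3 pos [ 498.4 -147.2  162.4] down [ 0. -0. -1.] yaw -0.2038 F [-0.5  0.4 -0.1] w 0.995
top top 181 (474.5, 153.1, 47.5) low 27 [[451.6, 129.4, 33.7], [460.7, 135.2, 40.5], [494.8, 161.0, 48.6]]
side top 198 (477.5, 154.8, 49.0) low 175 [[454.5, 145.0, 33.4], [461.2, 168.4, 41.4], [486.2, 177.9, 48.4]]
```

View pics/d_top.png

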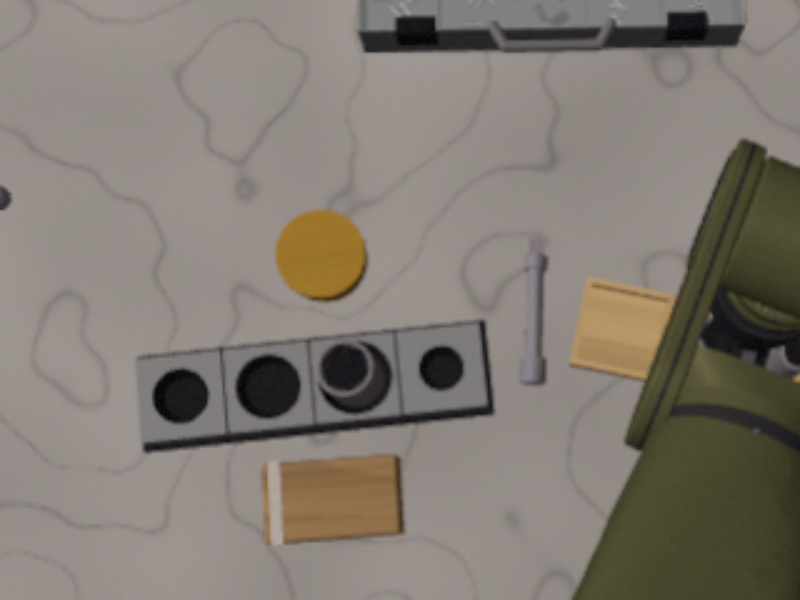

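>>> send_rows([
  {"tx": 0, "ty": 0, "tz": -20, "rx": 0, "ry": 0, "rz": 0},
  {"tx": 0, "ty": 0, "tz": -50, "rx": 0, "ry": 0, "rz": 0},
  {"tx": 0, "ty": 0, "tz": -85, "rx": 0, "ry": 0, "rz": 0},
  {"tx": 0, "ty": 0, "tz": -110, "rx": 0, "ry": 0, "rz": 0},
  {"tx": 0, "ty": 0, "tz": -110, "rx": 0, "ry": 0, "rz": 0},
])

```text
clock: 11.02
position: [0.4957, -0.1429, 0.0487]
eef_rot: [1.352, 1.115, -1.358]
wrist_force: [-0.2, -0.7, 0.3]
width: 1.002
```

>>> send_rows([
  {"tx": 0, "ty": 0, "tz": 0, "rx": 0, "ry": 0, "rz": 0},
  {"tx": 0, "ty": 0, "tz": 0, "rx": 0, "ry": 0, "rz": 0},
  {"tx": 0, "ty": 0, "tz": 0, "rx": 0, "ry": 0, "rz": 0},
  {"tx": 0, "ty": 0, "tz": 0, "rx": 0, "ry": 0, "rz": 0},
  {"tx": 0, "ty": 0, "tz": 0, "rx": 0, "ry": 0, "rz": 0},
  {"tx": 0, "ty": 0, "tz": 0, "rx": 0, "ry": 0, "rz": 0},
], claw=-1, grip_force=60)

```text
clock: 11.78
position: [0.4995, -0.1454, 0.0538]
eef_rot: [1.356, 1.106, -1.353]
wrist_force: [-0.4, 1.3, 5.7]
width: 0.431
```

>>> send_rows([
  {"tx": 0, "ty": 0, "tz": 10, "rx": 0, "ry": 0, "rz": 0},
  {"tx": 0, "ty": 0, "tz": 30, "rx": 0, "ry": 0, "rz": 0},
  {"tx": 0, "ty": 0, "tz": 55, "rx": 0, "ry": 0, "rz": 0},
  {"tx": 0, "ty": 0, "tz": 80, "rx": 0, "ry": 0, "rz": 0},
  {"tx": 0, "ty": 0, "tz": 100, "rx": 0, "ry": 0, "rz": 0},
  {"tx": 0, "ty": 0, "tz": 110, "rx": 0, "ry": 0, "rz": 0},
  {"tx": 0, "ty": 0, "tz": 110, "rx": 0, "ry": 0, "rz": 0},
])

```text
clock: 12.65
position: [0.4985, -0.1451, 0.1626]
eef_rot: [1.355, 1.107, -1.355]
wrist_force: [0.2, -0.7, -2.1]
width: 0.428
```

```bash
python3 st.py; python3 look.py 498.7 -145 115 e; python3 - <<'E'
from h import *
p,d=get_image("side");cv2.imwrite("pics/side5.png",cv2.resize(p[50:300,200:480,::-1],(672,600)))
E
```

```text
t 12.65 pos [ 498.5 -145.1  162.6] down [ 0.001 -0.    -1.   ] yaw -0.2001 F [ 0.2 -0.7 -2.1] w 0.428
top top 1 (487.8, -127.6, 0.0) low 32 [[481.8, -134.4, 115.5], [489.1, -129.0, 130.5], [504.8, -127.2, 144.9]]
side top 107 (499.2, -137.8, 59.4) low 278 [[479.6, -152.7, 113.8], [488.2, -130.0, 130.8], [509.8, -124.4, 149.0]]
```

View pics/side5.png

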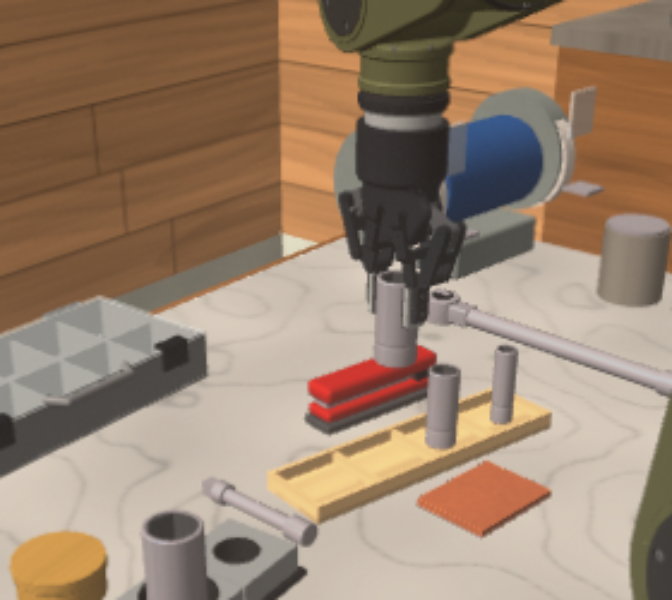

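>>> send_rows([
  {"tx": -1, "ty": 15, "tz": 0, "rx": 0, "ry": 0, "rz": 0.01},
  {"tx": -4, "ty": 50, "tz": 0, "rx": 0, "ry": 0, "rz": 0.04},
  {"tx": -8, "ty": 100, "tz": 0, "rx": 0, "ry": 0, "rz": 0.08},
  {"tx": -12, "ty": 150, "tz": 0, "rx": 0, "ry": 0, "rz": 0.12},
  {"tx": -16, "ty": 200, "tz": 0, "rx": 0, "ry": 0, "rz": 0.16},
  {"tx": -20, "ty": 250, "tz": 0, "rx": 0, "ry": 0, "rz": 0.2},
  {"tx": -24, "ty": 300, "tz": 0, "rx": 0, "ry": 0, "rz": 0.24},
  {"tx": -27, "ty": 340, "tz": 0, "rx": 0, "ry": 0, "rz": 0.28},
  {"tx": -29, "ty": 363, "tz": 0, "rx": 0, "ry": 0, "rz": 0.297},
  {"tx": -29, "ty": 369.5, "tz": 0, "rx": 0, "ry": 0, "rz": 0.297},
])

```text
clock: 14.05
position: [0.4683, 0.226, 0.1617]
eef_rot: [1.135, 1.256, -1.136]
wrist_force: [0.4, -0.0, -3.2]
width: 0.429
```

>>> send_rows([
  {"tx": 0, "ty": 0, "tz": 0, "rx": 0, "ry": 0, "rz": 0},
  {"tx": 0, "ty": 0, "tz": -20, "rx": 0, "ry": 0, "rz": 0},
  {"tx": 0, "ty": 0, "tz": -45, "rx": 0, "ry": 0, "rz": 0},
  {"tx": 0, "ty": 0, "tz": -65, "rx": 0, "ry": 0, "rz": 0},
  {"tx": 0, "ty": 0, "tz": -75, "rx": 0, "ry": 0, "rz": 0},
  {"tx": 0, "ty": 0, "tz": -75, "rx": 0, "ry": 0, "rz": 0},
])

```text
clock: 14.8
position: [0.4687, 0.2236, 0.0859]
eef_rot: [1.136, 1.254, -1.14]
wrist_force: [-0.5, -0.1, -1.6]
width: 0.431
```

```bash
python3 st.py; python3 look.py 469.5 224.5 39 f
```

```text
t 14.8 pos [468.7 223.6  85.9] down [-0.002 -0.001 -1.   ] yaw 0.096 F [-0.5 -0.1 -1.6] w 0.431
top top 0 0 low 4 [[464.2, 196.6, 34.3], [473.0, 198.5, 34.5], [477.9, 200.4, 35.4]]
side top 187 (468.3, 227.1, 60.6) low 376 [[451.1, 213.6, 39.2], [456.7, 236.2, 55.0], [478.0, 243.8, 72.9]]
```

View pics/f_side.png

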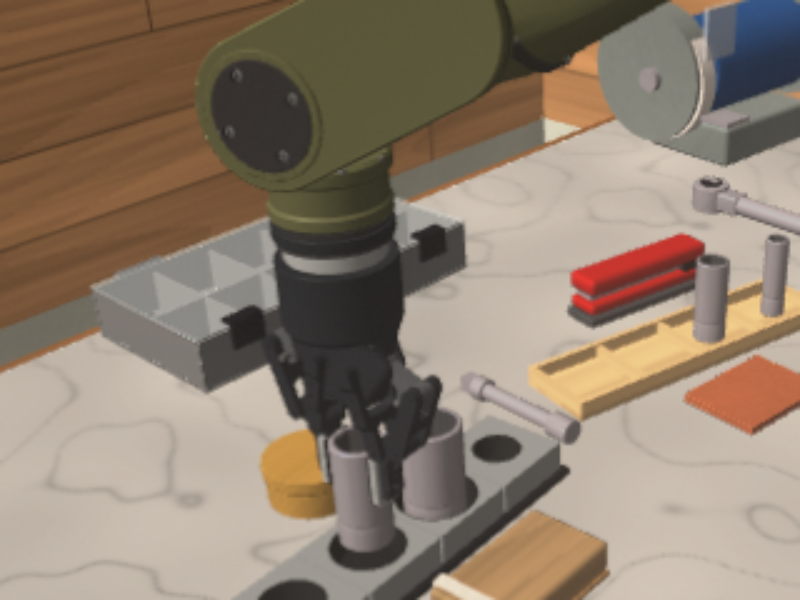

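>>> send_rows([
  {"tx": 0.5, "ty": 0.5, "tz": -10, "rx": 0, "ry": 0, "rz": 0},
  {"tx": 0.5, "ty": 0.5, "tz": -18, "rx": 0, "ry": 0, "rz": 0},
  {"tx": 0.5, "ty": 0.5, "tz": -21, "rx": 0, "ry": 0, "rz": 0},
  {"tx": 0.5, "ty": 0.5, "tz": -23, "rx": 0, "ry": 0, "rz": 0},
  {"tx": 0.5, "ty": 0.5, "tz": -24, "rx": 0, "ry": 0, "rz": 0},
  {"tx": 0.5, "ty": 0.5, "tz": -25, "rx": 0, "ry": 0, "rz": 0},
  {"tx": 0.5, "ty": 0.5, "tz": -25, "rx": 0, "ry": 0, "rz": 0},
])

```text
clock: 15.78
position: [0.4701, 0.225, 0.0628]
eef_rot: [1.138, 1.253, -1.137]
wrist_force: [-1.2, -1.2, -0.0]
width: 0.433
```

```bash
python3 st.py; python3 look.py 469.5 224.5 14 g
```

```text
t 15.78 pos [470.1 225.   62.8] down [ 0.  0. -1.] yaw 0.097 F [-1.2 -1.2 -0. ] w 0.433
top top 0 0 low 3 [[468.5, 196.9, 33.0], [484.7, 198.5, 33.1], [492.8, 206.9, 34.3]]
side top 192 (468.5, 229.6, 60.5) low 150 [[452.1, 216.5, 33.4], [457.3, 237.8, 41.1], [476.4, 245.0, 48.1]]
```

View pics/g_side.png

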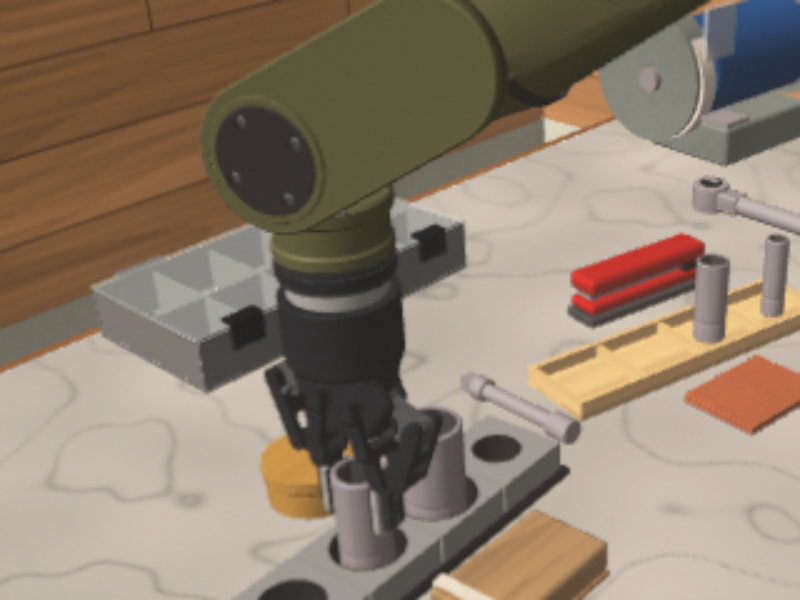

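>>> send_rows([
  {"tx": 0, "ty": 0, "tz": -1, "rx": 0, "ry": 0, "rz": 0},
  {"tx": 0, "ty": 0, "tz": -1, "rx": 0, "ry": 0, "rz": 0},
])

```text
clock: 16.12
position: [0.4702, 0.2251, 0.0628]
eef_rot: [1.137, 1.254, -1.138]
wrist_force: [-3.9, -2.3, 8.5]
width: 0.432
```

>>> send_rows([
  {"tx": 0, "ty": 0, "tz": 0.5, "rx": 0, "ry": 0, "rz": 0},
  {"tx": 0, "ty": 0, "tz": 0.5, "rx": 0, "ry": 0, "rz": 0},
  {"tx": 0, "ty": 0, "tz": 0.5, "rx": 0, "ry": 0, "rz": 0},
  {"tx": 0, "ty": 0, "tz": 0.5, "rx": 0, "ry": 0, "rz": 0},
  {"tx": 0, "ty": 0, "tz": 0.5, "rx": 0, "ry": 0, "rz": 0},
], claw=1)

```text
clock: 16.75
position: [0.4699, 0.2249, 0.0617]
eef_rot: [1.137, 1.254, -1.138]
wrist_force: [0.0, 0.4, -0.1]
width: 1.002
```

```bash
python3 st.py; python3 look.py 469.5 224.5 14 h
```

```text
t 16.75 pos [469.9 224.9  61.7] down [-0. -0. -1.] yaw 0.097 F [ 0.   0.4 -0.1] w 1.002
top top 0 0 low 4 [[461.9, 196.1, 33.1], [475.2, 196.7, 34.7], [482.0, 202.0, 37.0]]
side top 169 (470.5, 224.9, 41.6) low 162 [[452.3, 215.5, 33.2], [457.8, 237.6, 41.5], [478.6, 245.1, 48.7]]
```

View pics/h_side.png

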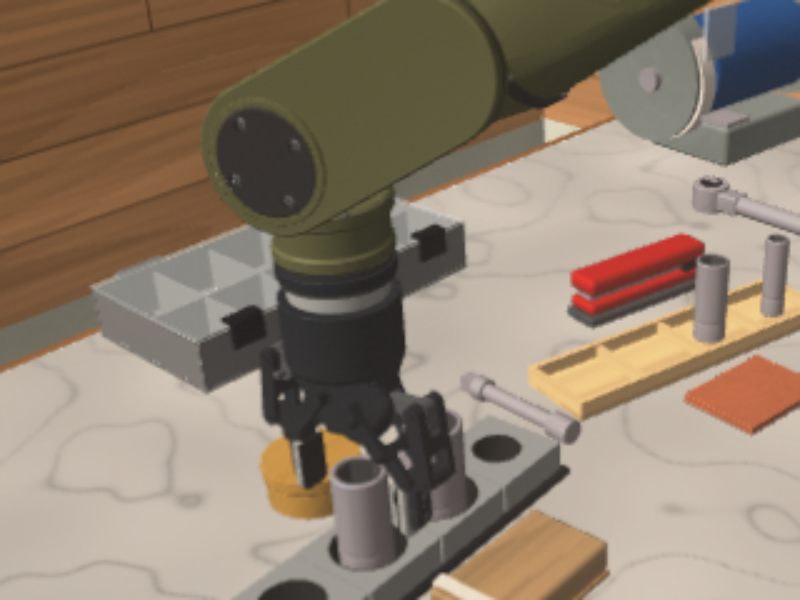

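>>> send_rows([
  {"tx": 0, "ty": 0, "tz": 30, "rx": 0, "ry": 0, "rz": 0},
  {"tx": 0, "ty": 0, "tz": 80, "rx": 0, "ry": 0, "rz": 0},
  {"tx": 0, "ty": -10, "tz": 100.5, "rx": 0, "ry": 0, "rz": 0},
  {"tx": 2, "ty": -60, "tz": 100.5, "rx": 0, "ry": 0, "rz": -0.04},
  {"tx": 4, "ty": -120, "tz": 100.5, "rx": 0, "ry": 0, "rz": -0.08},
  {"tx": 6, "ty": -180, "tz": 100.5, "rx": 0, "ry": 0, "rz": -0.12},
  {"tx": 8, "ty": -240, "tz": 100.5, "rx": 0, "ry": 0, "rz": -0.16},
  {"tx": 10, "ty": -300, "tz": 100.5, "rx": 0, "ry": 0, "rz": -0.2},
  {"tx": 12, "ty": -360, "tz": 100.5, "rx": 0, "ry": 0, "rz": -0.24},
  {"tx": 15, "ty": -410, "tz": 100.5, "rx": 0, "ry": 0, "rz": -0.28},
])

```text
clock: 18.1
position: [0.4847, -0.1874, 0.1626]
eef_rot: [1.345, 1.115, -1.344]
wrist_force: [0.4, -0.5, 0.2]
width: 1.002
```

>>> send_rows([
  {"tx": 0, "ty": -23, "tz": 0, "rx": 0, "ry": 0, "rz": -0.017},
  {"tx": 0, "ty": -23, "tz": 0, "rx": 0, "ry": 0, "rz": -0.017},
  {"tx": 0, "ty": -23, "tz": 0, "rx": 0, "ry": 0, "rz": -0.017},
])

```text
clock: 18.48
position: [0.4848, -0.2074, 0.1621]
eef_rot: [1.355, 1.109, -1.355]
wrist_force: [0.2, 0.2, -0.2]
width: 1.001
```

```bash
python3 st.py; python3 look.py 469.5 224.5 14 i
```

```text
t 18.48 pos [ 484.8 -207.4  162.1] down [-0.     0.001 -1.   ] yaw -0.1996 F [ 0.2  0.2 -0.2] w 1.001
top top 140 (468.7, 225.1, 38.3) low 45 [[443.0, 194.4, 33.0], [461.6, 209.2, 37.1], [491.1, 246.2, 48.5]]
side top 179 (470.7, 226.7, 40.2) low 162 [[451.8, 215.6, 33.3], [457.4, 237.1, 40.7], [478.1, 245.0, 48.7]]
```

View pics/i_top.png

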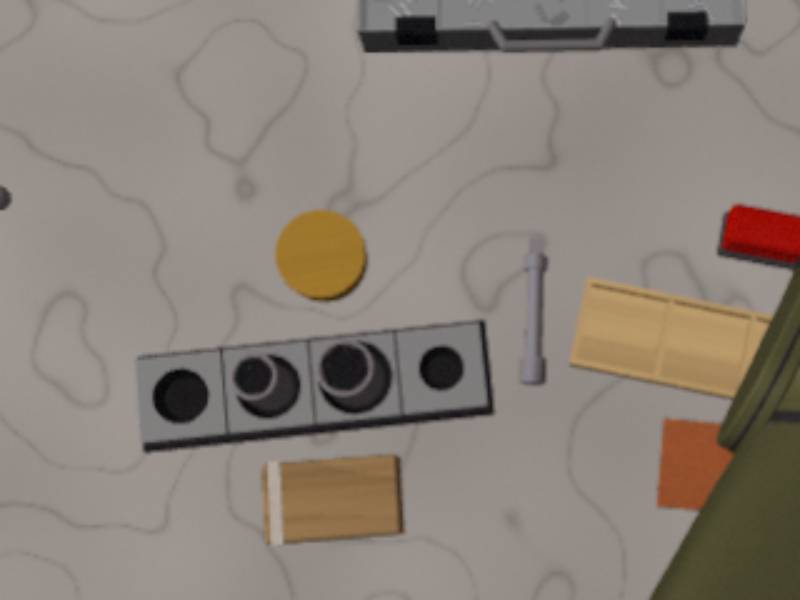

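Large is centred in its well. Grasp the medium one.

>>> send_rows([
  {"tx": 0, "ty": 0, "tz": -20, "rx": 0, "ry": 0, "rz": 0},
  {"tx": 0, "ty": 0, "tz": -50, "rx": 0, "ry": 0, "rz": 0},
  {"tx": 0, "ty": 0, "tz": -85, "rx": 0, "ry": 0, "rz": 0},
  {"tx": 0, "ty": 0, "tz": -105, "rx": 0, "ry": 0, "rz": 0},
  {"tx": 0, "ty": 0, "tz": -110, "rx": 0, "ry": 0, "rz": 0},
  {"tx": 0, "ty": 0, "tz": -110, "rx": 0, "ry": 0, "rz": 0},
])

```text
clock: 19.32
position: [0.4847, -0.2076, 0.0518]
eef_rot: [1.354, 1.109, -1.355]
wrist_force: [0.3, 0.7, 1.2]
width: 0.999
```

>>> send_rows([
  {"tx": 0, "ty": 0, "tz": 0, "rx": 0, "ry": 0, "rz": 0},
  {"tx": 0, "ty": 0, "tz": 0, "rx": 0, "ry": 0, "rz": 0},
  {"tx": 0, "ty": 0, "tz": 0, "rx": 0, "ry": 0, "rz": 0},
  {"tx": 0, "ty": 0, "tz": 0, "rx": 0, "ry": 0, "rz": 0},
  {"tx": 0, "ty": 0, "tz": 0, "rx": 0, "ry": 0, "rz": 0},
  {"tx": 0, "ty": 0, "tz": 0, "rx": 0, "ry": 0, "rz": 0},
  {"tx": 0, "ty": 0, "tz": 0, "rx": 0, "ry": 0, "rz": 0},
], claw=-1, grip_force=60)

```text
clock: 20.2
position: [0.4855, -0.2084, 0.0531]
eef_rot: [1.355, 1.107, -1.354]
wrist_force: [-0.3, 0.5, 5.5]
width: 0.336
```

>>> send_rows([
  {"tx": 0, "ty": 0, "tz": 10, "rx": 0, "ry": 0, "rz": 0},
  {"tx": 0, "ty": 0, "tz": 30, "rx": 0, "ry": 0, "rz": 0},
  {"tx": 0, "ty": 0, "tz": 55, "rx": 0, "ry": 0, "rz": 0},
  {"tx": 0, "ty": 0, "tz": 80, "rx": 0, "ry": 0, "rz": 0},
  {"tx": 0, "ty": 0, "tz": 100, "rx": 0, "ry": 0, "rz": 0},
  {"tx": 0, "ty": 0, "tz": 110, "rx": 0, "ry": 0, "rz": 0},
  {"tx": 0, "ty": 0, "tz": 110, "rx": 0, "ry": 0, "rz": 0},
])

```text
clock: 21.08
position: [0.4851, -0.2082, 0.1627]
eef_rot: [1.355, 1.107, -1.355]
wrist_force: [0.2, 0.3, -2.1]
width: 0.337
```

```bash
python3 st.py; python3 look.py 484.9 -208 115 j; python3 - <<'E'
from h import *
p,d=get_image("side");cv2.imwrite("pics/side6.png",cv2.resize(p[50:300,200:480,::-1],(672,600)))
E
```

```text
t 21.07 pos [ 485.1 -208.2  162.7] down [ 0.001 -0.    -1.   ] yaw -0.2 F [ 0.2  0.3 -2.1] w 0.337
top top 0 0 low 0 0
side top 110 (486.3, -200.2, 60.9) low 208 [[469.9, -212.1, 114.9], [478.4, -196.7, 131.3], [496.3, -191.4, 148.7]]
```

View pics/side6.png

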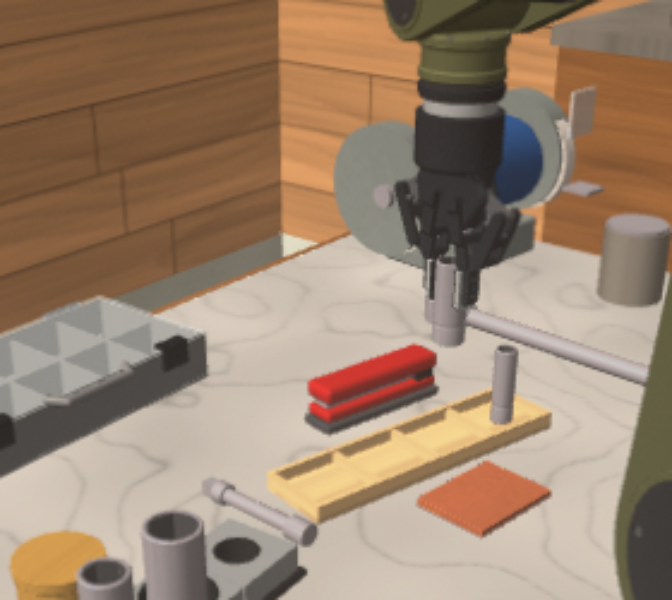

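>>> send_rows([
  {"tx": -1, "ty": 15, "tz": 0, "rx": 0, "ry": 0, "rz": 0.01},
  {"tx": -3, "ty": 50, "tz": 0, "rx": 0, "ry": 0, "rz": 0.03},
  {"tx": -5, "ty": 100, "tz": 0, "rx": 0, "ry": 0, "rz": 0.06},
  {"tx": -7, "ty": 155, "tz": 0, "rx": 0, "ry": 0, "rz": 0.09},
  {"tx": -9, "ty": 210, "tz": 0, "rx": 0, "ry": 0, "rz": 0.12},
  {"tx": -11, "ty": 265, "tz": 0, "rx": 0, "ry": 0, "rz": 0.15},
  {"tx": -13, "ty": 320, "tz": 0, "rx": 0, "ry": 0, "rz": 0.18},
  {"tx": -16, "ty": 375, "tz": 0, "rx": 0, "ry": 0, "rz": 0.22},
  {"tx": -19, "ty": 430, "tz": 0, "rx": 0, "ry": 0, "rz": 0.26},
  {"tx": -22, "ty": 475, "tz": 0, "rx": 0, "ry": 0, "rz": 0.29},
])

```text
clock: 22.48
position: [0.4614, 0.2695, 0.1618]
eef_rot: [1.14, 1.252, -1.141]
wrist_force: [1.6, -0.6, -2.2]
width: 0.338
```

>>> send_rows([
  {"tx": -0.7, "ty": 24, "tz": 0, "rx": 0, "ry": 0, "rz": 0.007},
  {"tx": -0.7, "ty": 29.5, "tz": 0, "rx": 0, "ry": 0, "rz": 0.007},
  {"tx": -0.7, "ty": 29.5, "tz": 0, "rx": 0, "ry": 0, "rz": 0.007},
  {"tx": -0.7, "ty": 29.5, "tz": -20, "rx": 0, "ry": 0, "rz": 0.007},
  {"tx": -0.7, "ty": 29.5, "tz": -45, "rx": 0, "ry": 0, "rz": 0.007},
  {"tx": -0.7, "ty": 29.5, "tz": -65, "rx": 0, "ry": 0, "rz": 0.007},
  {"tx": -0.7, "ty": 29.5, "tz": -75, "rx": 0, "ry": 0, "rz": 0.007},
  {"tx": -0.7, "ty": 29.5, "tz": -75, "rx": 0, "ry": 0, "rz": 0.007},
])

```text
clock: 23.48
position: [0.4617, 0.2959, 0.0862]
eef_rot: [1.136, 1.254, -1.14]
wrist_force: [-0.1, 0.0, -1.4]
width: 0.338
```

```bash
python3 st.py; python3 look.py 462.3 296.4 39 k
```

```text
t 23.48 pos [461.7 295.9  86.2] down [-0.002 -0.001 -1.   ] yaw 0.0965 F [-0.1  0.  -1.4] w 0.338
top top 0 0 low 50 [[449.3, 269.4, 33.2], [459.9, 281.4, 50.9], [483.5, 289.3, 73.1]]
side top 168 (460.7, 305.5, 56.2) low 311 [[447.5, 286.5, 40.9], [451.9, 304.3, 56.3], [466.9, 310.9, 73.5]]
```

View pics/k_side.png

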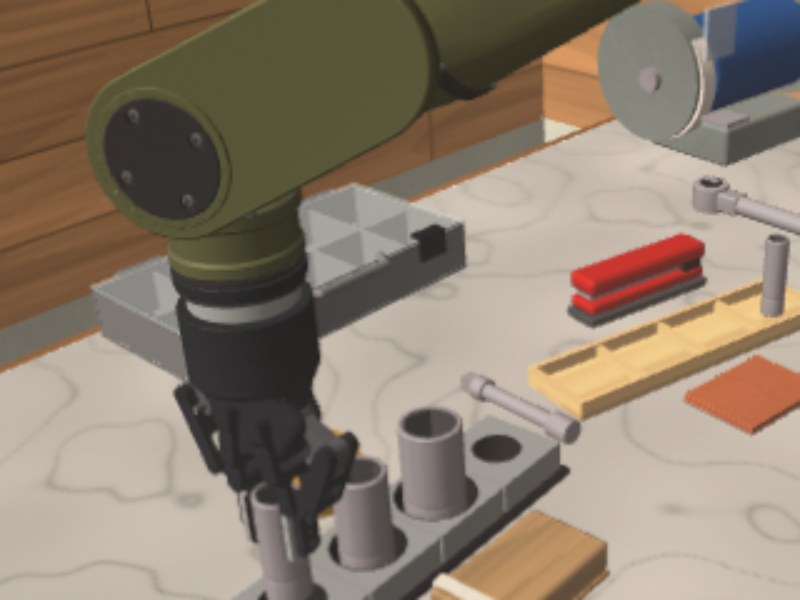

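>>> send_rows([
  {"tx": 0.5, "ty": 0.5, "tz": -10, "rx": 0, "ry": 0, "rz": 0},
  {"tx": 0.5, "ty": 0.5, "tz": -18, "rx": 0, "ry": 0, "rz": 0},
  {"tx": 0.5, "ty": 0.5, "tz": -21, "rx": 0, "ry": 0, "rz": 0},
  {"tx": 0.5, "ty": 0.5, "tz": -23, "rx": 0, "ry": 0, "rz": 0},
  {"tx": 0.5, "ty": 0.5, "tz": -24, "rx": 0, "ry": 0, "rz": 0},
  {"tx": 0.5, "ty": 0.5, "tz": -25, "rx": 0, "ry": 0, "rz": 0},
  {"tx": 0.5, "ty": 0.5, "tz": -25, "rx": 0, "ry": 0, "rz": 0},
])

```text
clock: 24.45
position: [0.4628, 0.297, 0.0624]
eef_rot: [1.138, 1.253, -1.137]
wrist_force: [-0.7, -0.1, -2.5]
width: 0.334
```

>>> send_rows([
  {"tx": 0, "ty": 0, "tz": -1, "rx": 0, "ry": 0, "rz": 0},
  {"tx": 0, "ty": 0, "tz": -1, "rx": 0, "ry": 0, "rz": 0},
])

```text
clock: 24.7
position: [0.463, 0.2971, 0.0621]
eef_rot: [1.138, 1.253, -1.137]
wrist_force: [-2.3, -0.5, 3.6]
width: 0.337
```

```bash
python3 st.py; python3 - <<'E'
from h import *
p,d=get_image("side");cv2.imwrite("pics/side7.png",cv2.resize(p[230:400,150:350,::-1],(700,595)))
E
```

```text
t 24.7 pos [463.  297.1  62.1] down [ 0.  0. -1.] yaw 0.097 F [-2.3 -0.5  3.6] w 0.337
```

View pics/side7.png

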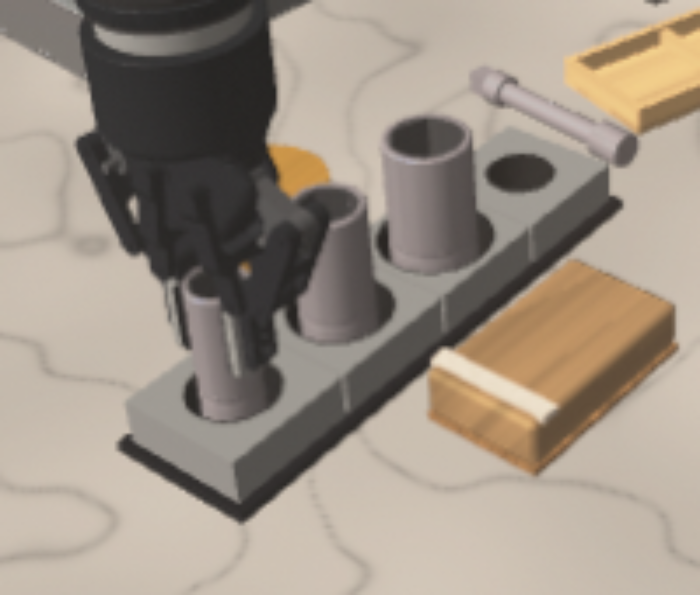

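>>> send_rows([
  {"tx": 0, "ty": 0, "tz": 0.4, "rx": 0, "ry": 0, "rz": 0},
  {"tx": 0, "ty": 0, "tz": 0.4, "rx": 0, "ry": 0, "rz": 0},
  {"tx": 0, "ty": 0, "tz": 0.4, "rx": 0, "ry": 0, "rz": 0},
  {"tx": 0, "ty": 0, "tz": 0.4, "rx": 0, "ry": 0, "rz": 0},
  {"tx": 0, "ty": 0, "tz": 0.4, "rx": 0, "ry": 0, "rz": 0},
], claw=1)

```text
clock: 25.38
position: [0.4627, 0.2969, 0.0617]
eef_rot: [1.137, 1.254, -1.137]
wrist_force: [-1.0, 0.4, 0.1]
width: 0.999
```

>>> send_rows([
  {"tx": 0, "ty": 0, "tz": 30, "rx": 0, "ry": 0, "rz": 0},
  {"tx": 0, "ty": 0, "tz": 80, "rx": 0, "ry": 0, "rz": 0},
  {"tx": 0, "ty": -10, "tz": 100.5, "rx": 0, "ry": 0, "rz": 0},
  {"tx": 0.5, "ty": -60, "tz": 100.5, "rx": 0, "ry": 0, "rz": -0.03},
  {"tx": 1, "ty": -120, "tz": 100.5, "rx": 0, "ry": 0, "rz": -0.06},
  {"tx": 1, "ty": -180, "tz": 100.5, "rx": 0, "ry": 0, "rz": -0.09},
  {"tx": 2, "ty": -240, "tz": 100.5, "rx": 0, "ry": 0, "rz": -0.12},
  {"tx": 2, "ty": -300, "tz": 100.5, "rx": 0, "ry": 0, "rz": -0.15},
  {"tx": 3, "ty": -360, "tz": 100.5, "rx": 0, "ry": 0, "rz": -0.18},
  {"tx": 3, "ty": -420, "tz": 100.5, "rx": 0, "ry": 0, "rz": -0.21},
])

```text
clock: 26.62
position: [0.4655, -0.125, 0.1626]
eef_rot: [1.293, 1.152, -1.292]
wrist_force: [1.3, 0.2, 0.4]
width: 0.999
```

>>> send_rows([
  {"tx": 0, "ty": -60, "tz": 0, "rx": 0, "ry": 0, "rz": -0.03},
  {"tx": 0, "ty": -110, "tz": 0, "rx": 0, "ry": 0, "rz": -0.06},
  {"tx": 0.8, "ty": -150, "tz": 0, "rx": 0, "ry": 0, "rz": -0.087},
  {"tx": 0.8, "ty": -162.3, "tz": 0, "rx": 0, "ry": 0, "rz": -0.087},
  {"tx": 0.8, "ty": -162.3, "tz": 0, "rx": 0, "ry": 0, "rz": -0.087},
  {"tx": 0.8, "ty": -162.3, "tz": 0, "rx": 0, "ry": 0, "rz": -0.087},
])

```text
clock: 27.38
position: [0.4665, -0.2841, 0.162]
eef_rot: [1.354, 1.109, -1.354]
wrist_force: [-0.6, -0.2, 0.3]
width: 1.003
```

```bash
python3 st.py; python3 look.py 462.5 296.5 14 l
```

```text
t 27.38 pos [ 466.5 -284.1  162. ] down [-0.     0.001 -1.   ] yaw -0.1986 F [-0.6 -0.2  0.3] w 1.003
top top 84 (462.1, 295.8, 30.8) low 42 [[435.9, 272.6, 33.1], [457.5, 286.4, 38.5], [493.8, 313.3, 48.6]]
side top 132 (462.4, 296.4, 32.1) low 139 [[448.8, 287.8, 33.3], [452.7, 304.6, 41.2], [468.8, 311.5, 48.5]]
```

View pics/l_top.png

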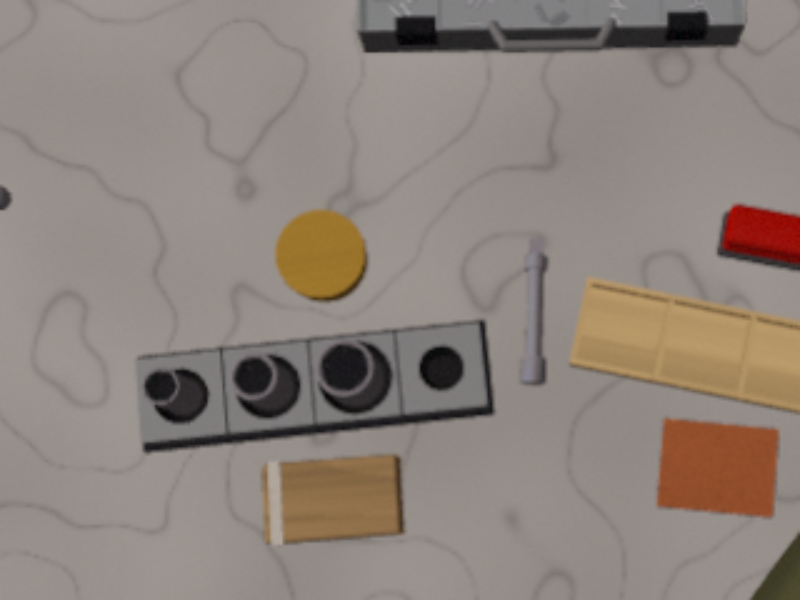

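Medium stands centred in its well. Now the small one.

>>> send_rows([
  {"tx": 0, "ty": 0, "tz": -20, "rx": 0, "ry": 0, "rz": 0},
  {"tx": 0, "ty": 0, "tz": -50, "rx": 0, "ry": 0, "rz": 0},
  {"tx": 0, "ty": 0, "tz": -85, "rx": 0, "ry": 0, "rz": 0},
  {"tx": 0, "ty": 0, "tz": -105, "rx": 0, "ry": 0, "rz": 0},
  {"tx": 0, "ty": 0, "tz": -110, "rx": 0, "ry": 0, "rz": 0},
  {"tx": 0, "ty": 0, "tz": -110, "rx": 0, "ry": 0, "rz": 0},
])

```text
clock: 28.22
position: [0.4668, -0.2855, 0.0525]
eef_rot: [1.355, 1.107, -1.355]
wrist_force: [0.2, -0.3, 1.4]
width: 1.003
```

>>> send_rows([
  {"tx": 0, "ty": 0, "tz": 0, "rx": 0, "ry": 0, "rz": 0},
  {"tx": 0, "ty": 0, "tz": 0, "rx": 0, "ry": 0, "rz": 0},
  {"tx": 0, "ty": 0, "tz": 0, "rx": 0, "ry": 0, "rz": 0},
  {"tx": 0, "ty": 0, "tz": 0, "rx": 0, "ry": 0, "rz": 0},
  {"tx": 0, "ty": 0, "tz": 0, "rx": 0, "ry": 0, "rz": 0},
  {"tx": 0, "ty": 0, "tz": 0, "rx": 0, "ry": 0, "rz": 0},
  {"tx": 0, "ty": 0, "tz": 0, "rx": 0, "ry": 0, "rz": 0},
  {"tx": 0, "ty": 0, "tz": 0, "rx": 0, "ry": 0, "rz": 0},
], claw=-1, grip_force=60)

```text
clock: 29.22
position: [0.4668, -0.2856, 0.0528]
eef_rot: [1.355, 1.107, -1.355]
wrist_force: [-1.2, 0.3, 5.7]
width: 0.241
```

>>> send_rows([
  {"tx": 0, "ty": 0, "tz": 10, "rx": 0, "ry": 0, "rz": 0},
  {"tx": 0, "ty": 0, "tz": 30, "rx": 0, "ry": 0, "rz": 0},
  {"tx": 0, "ty": 0, "tz": 55, "rx": 0, "ry": 0, "rz": 0},
  {"tx": 0, "ty": 0, "tz": 80, "rx": 0, "ry": 0, "rz": 0},
  {"tx": 0, "ty": 0, "tz": 100, "rx": 0, "ry": 0, "rz": 0},
  {"tx": 0, "ty": 0, "tz": 110, "rx": 0, "ry": 0, "rz": 0},
  {"tx": 0, "ty": 0, "tz": 110, "rx": 0, "ry": 0, "rz": 0},
])

```text
clock: 30.1
position: [0.4668, -0.2856, 0.163]
eef_rot: [1.355, 1.106, -1.354]
wrist_force: [-0.5, 0.4, -1.2]
width: 0.244
```

```bash
python3 st.py; python3 look.py 466.6 -285 115 m; python3 - <<'E'
from h import *
p,d=get_image("side");cv2.imwrite("pics/side8.png",cv2.resize(p[50:300,240:520,::-1],(672,600)))
E
```

```text
t 30.1 pos [ 466.8 -285.6  163. ] down [ 0.001 -0.001 -1.   ] yaw -0.2 F [-0.5  0.4 -1.2] w 0.244
top top 0 0 low 0 0
side top 87 (468.5, -278.3, 57.7) low 140 [[454.9, -289.7, 115.1], [461.5, -277.9, 131.8], [473.1, -273.5, 148.8]]
```

View pics/side8.png

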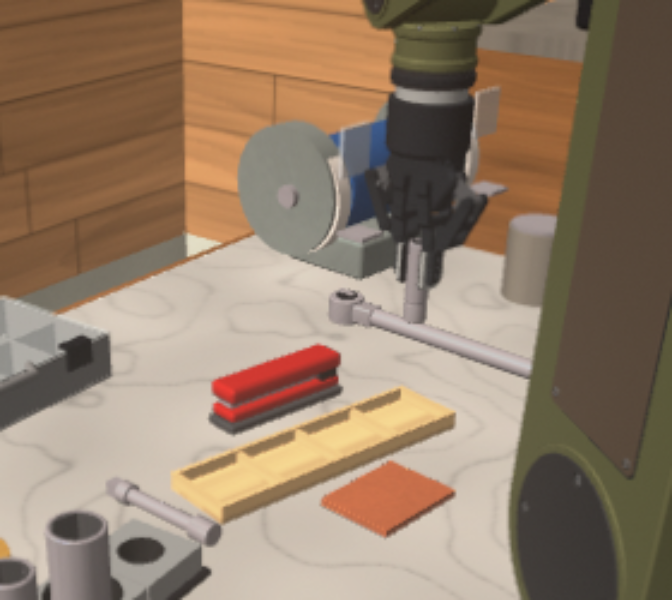

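>>> send_rows([
  {"tx": 1, "ty": 15, "tz": 0, "rx": 0, "ry": 0, "rz": 0.01},
  {"tx": 3, "ty": 50, "tz": 0, "rx": 0, "ry": 0, "rz": 0.04},
  {"tx": 5, "ty": 100, "tz": 0, "rx": 0, "ry": 0, "rz": 0.08},
  {"tx": 7, "ty": 150, "tz": 0, "rx": 0, "ry": 0, "rz": 0.12},
  {"tx": 9, "ty": 200, "tz": 0, "rx": 0, "ry": 0, "rz": 0.16},
  {"tx": 12, "ty": 250, "tz": 0, "rx": 0, "ry": 0, "rz": 0.2},
  {"tx": 14, "ty": 300, "tz": 0, "rx": 0, "ry": 0, "rz": 0.24},
  {"tx": 16, "ty": 340, "tz": 0, "rx": 0, "ry": 0, "rz": 0.28},
  {"tx": 17, "ty": 360, "tz": 0, "rx": 0, "ry": 0, "rz": 0.297},
  {"tx": 17, "ty": 366.5, "tz": 0, "rx": 0, "ry": 0, "rz": 0.297},
])

```text
clock: 31.5
position: [0.4827, 0.0827, 0.1616]
eef_rot: [1.135, 1.256, -1.137]
wrist_force: [-0.3, -0.8, -0.2]
width: 0.24
```

>>> send_rows([
  {"tx": 0, "ty": 0, "tz": 0, "rx": 0, "ry": 0, "rz": 0},
  {"tx": 0, "ty": 0, "tz": -20, "rx": 0, "ry": 0, "rz": 0},
  {"tx": 0, "ty": 0, "tz": -45, "rx": 0, "ry": 0, "rz": 0},
  {"tx": 0, "ty": 0, "tz": -65, "rx": 0, "ry": 0, "rz": 0},
  {"tx": 0, "ty": 0, "tz": -75, "rx": 0, "ry": 0, "rz": 0},
  {"tx": 0, "ty": 0, "tz": -75, "rx": 0, "ry": 0, "rz": 0},
])

```text
clock: 32.25
position: [0.4831, 0.0805, 0.0866]
eef_rot: [1.137, 1.254, -1.139]
wrist_force: [0.0, -0.3, -0.9]
width: 0.243
```

```bash
python3 st.py; python3 look.py 483.5 81 39 n
```

```text
t 32.25 pos [483.1  80.5  86.6] down [-0.002 -0.    -1.   ] yaw 0.096 F [ 0.  -0.3 -0.9] w 0.243
top top 0 0 low 7 [[460.7, 51.7, 33.1], [476.7, 55.9, 33.3], [486.9, 95.6, 34.1]]
side top 123 (482.1, 90.6, 51.3) low 167 [[473.5, 75.8, 40.5], [478.3, 87.8, 56.7], [489.7, 92.0, 73.0]]
```

View pics/n_side.png

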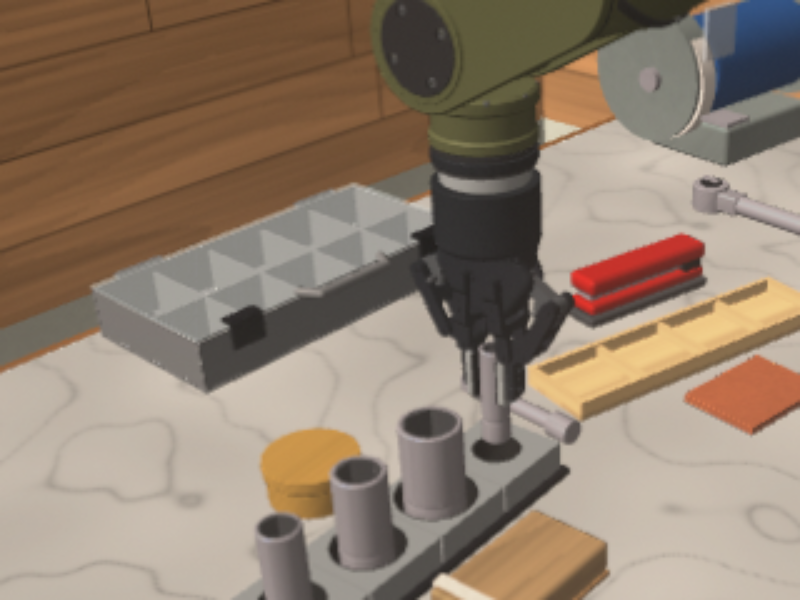

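>>> send_rows([
  {"tx": 0, "ty": 0, "tz": -10, "rx": 0, "ry": 0, "rz": 0},
  {"tx": 0, "ty": 0, "tz": -18, "rx": 0, "ry": 0, "rz": 0},
  {"tx": 0, "ty": 0, "tz": -21, "rx": 0, "ry": 0, "rz": 0},
  {"tx": 0, "ty": 0, "tz": -23, "rx": 0, "ry": 0, "rz": 0},
  {"tx": 0, "ty": 0, "tz": -24, "rx": 0, "ry": 0, "rz": 0},
  {"tx": 0, "ty": 0, "tz": -25, "rx": 0, "ry": 0, "rz": 0},
  {"tx": 0, "ty": 0, "tz": -25, "rx": 0, "ry": 0, "rz": 0},
])

```text
clock: 33.22
position: [0.4836, 0.0811, 0.0623]
eef_rot: [1.138, 1.253, -1.137]
wrist_force: [-0.9, 0.2, -1.2]
width: 0.24
```

>>> send_rows([
  {"tx": 0, "ty": 0, "tz": -1, "rx": 0, "ry": 0, "rz": 0},
  {"tx": 0, "ty": 0, "tz": -1, "rx": 0, "ry": 0, "rz": 0},
])

```text
clock: 33.48
position: [0.4838, 0.0811, 0.0618]
eef_rot: [1.138, 1.253, -1.137]
wrist_force: [-1.2, -0.6, 3.6]
width: 0.24
```

```bash
python3 st.py; python3 - <<'E'
from h import *
p,d=get_image("side");cv2.imwrite("pics/side9.png",cv2.resize(p[200:370,200:400,::-1],(700,595)))
E
```

```text
t 33.48 pos [483.8  81.1  61.8] down [ 0.  0. -1.] yaw 0.097 F [-1.2 -0.6  3.6] w 0.24
```

View pics/side9.png

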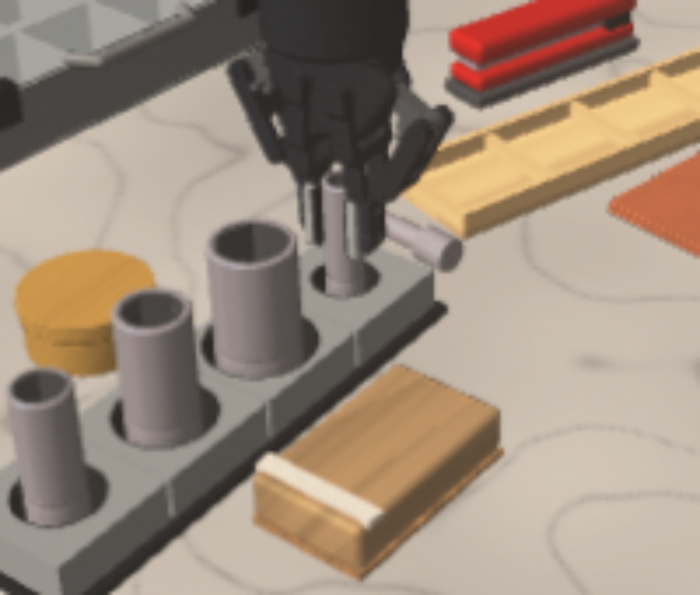

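On the floor; release, rise and step clear of the view.

>>> send_rows([
  {"tx": 0, "ty": 0, "tz": 0.4, "rx": 0, "ry": 0, "rz": 0},
  {"tx": 0, "ty": 0, "tz": 0.4, "rx": 0, "ry": 0, "rz": 0},
  {"tx": 0, "ty": 0, "tz": 0.4, "rx": 0, "ry": 0, "rz": 0},
  {"tx": 0, "ty": 0, "tz": 0.4, "rx": 0, "ry": 0, "rz": 0},
  {"tx": 0, "ty": 0, "tz": 0.4, "rx": 0, "ry": 0, "rz": 0},
  {"tx": 0, "ty": 0, "tz": 0.4, "rx": 0, "ry": 0, "rz": 0},
], claw=1)

```text
clock: 34.28
position: [0.4835, 0.0811, 0.0616]
eef_rot: [1.137, 1.254, -1.137]
wrist_force: [-0.0, -0.1, -0.0]
width: 1.003
```

>>> send_rows([
  {"tx": 0, "ty": 0, "tz": 30, "rx": 0, "ry": 0, "rz": 0},
  {"tx": 0, "ty": 0, "tz": 80, "rx": 0, "ry": 0, "rz": 0},
  {"tx": 0, "ty": 0, "tz": 130, "rx": 0, "ry": 0, "rz": 0},
  {"tx": 0, "ty": -40, "tz": 150, "rx": 0, "ry": 0, "rz": -0.05},
  {"tx": 0, "ty": -100, "tz": 150, "rx": 0, "ry": 0, "rz": -0.1},
  {"tx": 0, "ty": -160, "tz": 150, "rx": 0, "ry": 0, "rz": -0.15},
  {"tx": 0, "ty": -220, "tz": 150, "rx": 0, "ry": 0, "rz": -0.2},
  {"tx": 0, "ty": -280, "tz": 150, "rx": 0, "ry": 0, "rz": -0.25},
  {"tx": 0, "ty": -300, "tz": 150, "rx": 0, "ry": 0, "rz": -0.27},
  {"tx": 0, "ty": -300, "tz": 150, "rx": 0, "ry": 0, "rz": -0.27},
])

```text
clock: 35.52
position: [0.4833, -0.2195, 0.2113]
eef_rot: [1.337, 1.122, -1.337]
wrist_force: [-0.1, 0.1, 0.7]
width: 1.001
```

```bash
python3 st.py; python3 look.py 483.5 81 14 o;python3 look.py 462.5 296.5 14 o;python3 look.py 469.5 224.5 14 o;python3 look.py 476.5 152.7 14 o; python3 - <<'E'
from h import *
p,d=get_image("side");cv2.imwrite("pics/side10.png",cv2.resize(p[200:370,180:380,::-1],(700,595)))
E
```

```text
t 35.52 pos [ 483.3 -219.5  211.3] down [-0.001  0.001 -1.   ] yaw -0.1749 F [-0.1  0.1  0.7] w 1.001
top top 46 (481.9, 78.5, 21.6) low 42 [[458.2, 55.5, 33.0], [474.2, 74.7, 34.6], [512.8, 104.0, 47.8]]
side top 60 (484.8, 80.2, 24.3) low 75 [[472.8, 77.1, 33.2], [477.3, 87.4, 40.7], [489.3, 92.3, 48.1]]
top top 85 (461.9, 296.4, 30.7) low 39 [[437.9, 269.9, 33.1], [457.7, 283.9, 39.6], [482.6, 316.9, 48.7]]
side top 131 (462.6, 297.5, 31.9) low 139 [[448.4, 288.2, 33.5], [452.2, 305.0, 41.5], [469.0, 311.7, 48.8]]
top top 136 (468.5, 224.9, 38.7) low 43 [[441.2, 194.5, 33.0], [461.1, 209.0, 36.5], [488.2, 248.6, 48.0]]
side top 185 (471.0, 225.9, 40.2) low 167 [[452.3, 215.3, 33.3], [457.7, 237.8, 42.0], [479.3, 245.2, 48.7]]
top top 178 (474.1, 153.2, 47.3) low 27 [[451.5, 129.6, 33.6], [459.3, 138.6, 42.2], [505.0, 161.0, 48.5]]
side top 194 (476.7, 155.2, 47.3) low 179 [[454.3, 143.6, 33.3], [461.3, 168.8, 41.1], [486.2, 178.0, 48.7]]
```

View pics/side10.png

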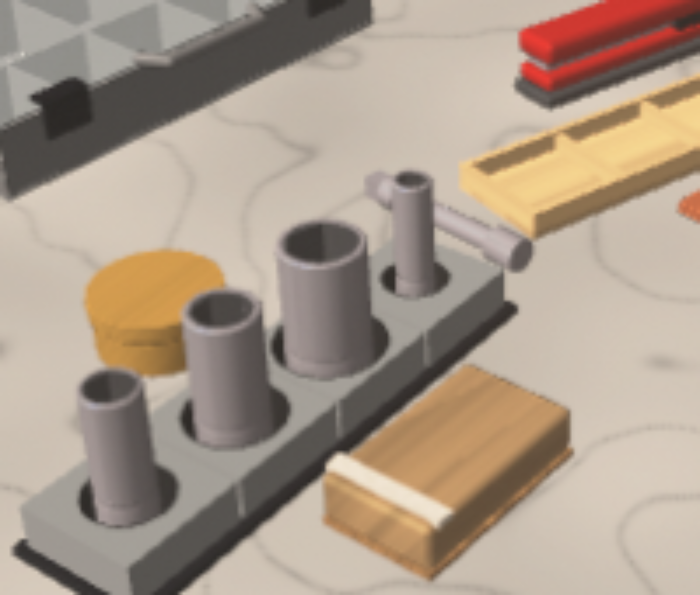

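View pics/o_top.png

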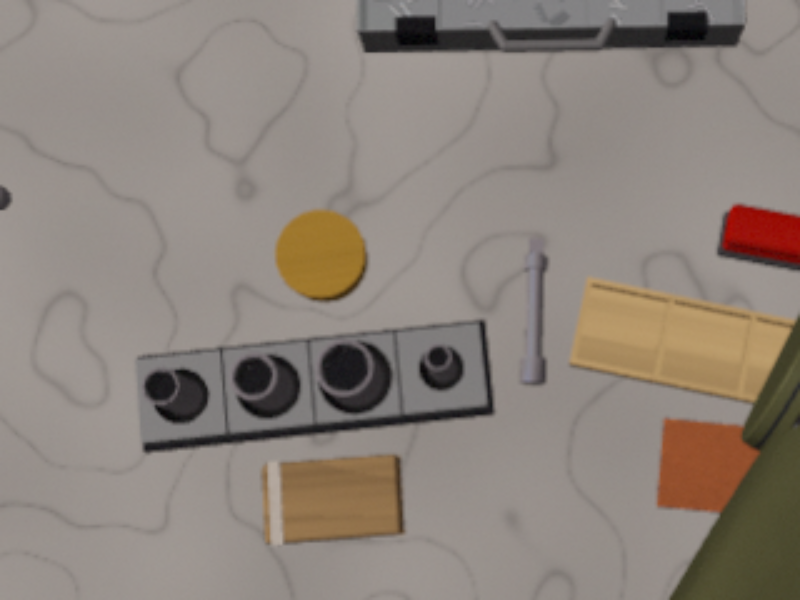

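All four stand upright in their own wells, with offsets of about 2.5 mm or less, and the arm is clear of everything.

```bash
python3 -c "
from rig import *
print(finish_job())"
```

```text
the job is handed in; nothing more can be done
None
```

I moved all four sockets from the tray into the wells of their own size and handed the job in after about 36 s of the 106 s allowed. Each one was lowered until the wrist force showed contact with the well floor, then released.

- **Last check:** with the arm raised and moved away, both cameras showed all four upright. Their top rims were at about the height expected for sockets on the well floors (14 mm up, rims at about 92 mm). Axes were within about 2.5 mm of the well centres; the limit is 8 mm. The gripper was open and touching nothing.
- **Disagreement:** the two cameras differ by about 2–3 mm in x, within what their calibration allows. I aimed at the average of the two and added a 0.5 mm trim from the side view for the large and medium sockets.
- **Failures:** my first move call was refused because the rows lacked the zero turn values, and nothing moved. No other check failed, but the job gave no verdict.

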